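# Slide the roll gauge into its clamping bed and hold the cover plate over the tapped holes

### The job

Slide the blued roll profile gauge, nose first, under the bridge of the iron clamping bed until its shoulders are fully home against the bridge, and let it go. Then take the steel cover plate by its rib and finish while still holding it, level and still, hovering about one centimetre above the bed's rails with its four holes over the four tapped holes, so that I can start the screws; do not let it touch the bed, whose rails are freshly scraped. Leave the centre finder, the two lathe dogs and the dish of screws where they are.

Things in the scene. Friction and masses are not known exactly. Their poses are not given: they have to be found in the camera images.
- bed: Iron clamping bed fixed to the table, 100 mm (x) by 112 mm (y), foot flanges to y +-78 mm. Origin: centre of its underside, on the table; z up; x = the way the gauge slides in. A channel 48 mm wide runs along x, floor at z 30 mm, open at the far end. Beside it two steel rails (|y| 24 to 56, x -38 to 50 mm), tops at z 34 mm.
- mouth (a point): Middle of the slot's entry under the bridge, on the channel floor at the bridge's front face: x -50, y 0, z 30 mm in the bed's frame, axes as the bed's. The bridge (12 mm long in x) leaves a slot 48 mm wide, flared to 58 mm at the front, and 8.5 mm high; its screw heads reach z 50.5 mm. In front of it a flat apron, 42 mm long and 60 mm wide, is level with the floor.
- tap_a (a point): Mouth of one of the four tapped holes (10 mm wide, dark) in the rail tops, at x 36, y 39, z 34 mm in the bed's frame, axes as the bed's. The four make a rectangle 54 mm (x) by 78 mm (y) about the point x 9, y 0 mm of the bed.
- tap_b (a point): Mouth of the diagonally opposite tapped hole, at x -18, y -39, z 34 mm in the bed's frame. Axes as the bed's.
- gauge: Loose blued steel roll profile gauge, about 0.46 kg, 5 mm thick, starts flat on the table. Origin on its underside below the lug's centre; z up, x to the nose. Tail 80 mm wide from x -14 to 49 mm (the shoulders), then a blade 44 mm wide to the round-tongued nose (last 22 mm narrower) at x 167 mm. Balance near x 50 mm. Fully home the shoulders meet the bridge's front: origin then at x -99, y 0, z 30 mm of the bed.
- gauge_grip (a point): Centre of the gauge's grip lug, an upright dark-grey aluminium bar 10 mm (x) by 64 mm (y) and 36 mm high, from 5 to 41 mm above the gauge's underside; this point is 23 mm above the underside. Axes as the gauge's. Fully home: x -99, y 0, z 53 mm in the bed's frame, x axes parallel.
- cover: Loose steel cover plate, about 0.55 kg, 80 mm (x) by 104 mm (y), 6 mm thick, starts flat on the table. Origin: centre of its underside; z up. Four 15 mm holes at x +-27, y +-39 mm. Half a turn makes no difference. In place its origin is over x 9, y 0 mm of the bed, x axes parallel (either way round).
- cover_grip (a point): Centre of the cover plate's upright rib: 10 mm thick (x), 70 mm long (y), from 6 to 40 mm above the plate's underside, through the middle of the plate. This point is 23 mm above the underside, on the plate's z axis. Axes as the cover's.
- cover_hole_a (a point): Lower mouth of the cover plate's hole at x 27, y 39 mm, on the underside. Axes as the cover's.
- cover_hole_b (a point): Lower mouth of the diagonally opposite hole at x -27, y -39 mm, on the underside. Axes as the cover's.
- finder_mid (a point): Loose brass centre finder: V-shaped head with arms 62 mm long and a steel blade 110 mm long, up to 9 mm high; point at the corner of the V, 4 mm above the table. Leave alone.
- dog1_mid (a point): Loose steel lathe dog: ring 52 mm across and 16 mm high, with clamp screw (to 68 mm from the centre) and upturned tail (to 53 mm, 36 mm high); point at the ring's centre, 8 mm up. Leave alone.
- dog2_mid (a point): A second lathe dog of the same size; point at the ring's centre, 8 mm up. Leave alone.
- dish_mid (a point): Loose round aluminium dish 80 mm across, 20 mm high, with four screws standing in it to 31 mm; point on its axis, 10 mm up. Leave alone.
Not all that is in view belongs to the job. What is shaped like the gauge but green or orange is not meant. What is shaped like the cover but purple or red is not meant.

How it is judged (in metres and radians):
On the way, in this order (a step that is already met when the one before it is completed fails the run):
1. the gauge is fully home in the bed and let go (x of gauge_grip in the frame of bed above -0.103 m and y of gauge_grip in the frame of bed between -0.005 and 0.005 m and z of gauge_grip in the frame of bed between 0.048 and 0.057 m and angle between the x axis of gauge_grip and the x axis of bed, either way round below 0.06 rad and contact force between gauge and the fingers below 0.2 N), for 0.2 s.
2. the cover plate is lifted clear of the table, the gauge still home (x of gauge_grip in the frame of bed above -0.103 m and y of gauge_grip in the frame of bed between -0.005 and 0.005 m and z of gauge_grip in the frame of bed between 0.048 and 0.057 m and angle between the x axis of gauge_grip and the x axis of bed, either way round below 0.06 rad and height (world z) of cover_grip above 0.05 m and contact force between cover and the fingers above 1 N), for 0.2 s.
At the end, for the whole second after the job is handed in: Gauge flat in the channel, shoulders within 4 mm of the bridge. The robot still holds the cover plate: level within 4.5 degrees, still, underside 4 to 20 mm above the rails, touching neither bed nor gauge, every hole's centre within 4 mm sideways of a tapped hole's (x of gauge_grip in the frame of bed above -0.103 m and y of gauge_grip in the frame of bed between -0.005 and 0.005 m and z of gauge_grip in the frame of bed between 0.048 and 0.057 m and angle between the x axis of gauge_grip and the x axis of bed, either way round below 0.06 rad and ((horizontal distance between cover_hole_a and tap_a below 0.004 m and horizontal distance between cover_hole_b and tap_b below 0.004 m) or (horizontal distance between cover_hole_a and tap_b below 0.004 m and horizontal distance between cover_hole_b and tap_a below 0.004 m)) and z of cover_hole_a in the frame of tap_a between 0.004 and 0.02 m and z of cover_hole_b in the frame of tap_b between 0.004 and 0.02 m and angle between cover_grip's own z axis and vertical below 0.08 rad and linear speed of cover below 0.02 m/s and angular speed of cover below 0.15 rad/s and contact force between cover and the fingers above 1 N and contact force between cover and bed below 0.2 N and contact force between cover and gauge below 0.2 N); the arm keeps its last pose, push and grip.
It fails at once if the brass centre finder was shifted by more than 25 mm (distance of finder_mid from where it was at the start of the episode above 0.025 m).
It fails at once if the first lathe dog was shifted by more than 25 mm (distance of dog1_mid from where it was at the start of the episode above 0.025 m).
It fails at once if the second lathe dog was shifted by more than 25 mm (distance of dog2_mid from where it was at the start of the episode above 0.025 m).
It fails at once if the dish of screws was shifted by more than 25 mm (distance of dish_mid from where it was at the start of the episode above 0.025 m).
It fails at once if the cover plate was knocked or set on the bed (contact force between cover and bed above 4 N).
It also fails if it takes over 51 s, if anything falls off the work surface, if the arm or the gripper's body presses on something with over 40 N, if the wrist force passes 120 N, or if a joint passes its speed limit or range.

### The arm

A 6-joint arm with a two-finger parallel gripper is mounted at the origin on the work surface. World frame = base frame: x ahead of the robot, y to its left, z up, the work surface at z = 0. Lengths are in mm, angles in rad, forces in N, time in s.
With the tool pointing down it reaches from about 325 to 900 mm from the base axis. Payload 6.1 kg.
Tool frame: the origin (TCP) lies midway between the tips of the shut fingers; the grasp point (between the pads) lies 19 mm behind it; z points along the fingers, y is the direction in which the jaws open and shut (so a half turn about z gives the same grasp; the last joint's range is limited). The gripper opens to 85 mm and grips with 20 to 120 N. Pads are 22 mm wide; open, the fingers measure 114 mm over their backs; the gripper's body (76 mm by 85 mm) begins 54 mm behind the grasp point. The pads swing forward as they close: fully open they stand 13 mm farther back than shut.
Start: joints at [-1.4, 0.22, 1.526, -0, 1.395, -0.126], TCP at [182.781, -597.668, 209.1] pointing down, gripper open.
Joint ranges: [-2.98, 2.98], [-0.91, 2.08], [0.09, 2.57], [-1.24, 4.39], [0.2, 2.65], [-2.68, 2.68]. Speed limits (rad/s): [2.57, 2.57, 3.01, 3.14, 3.14, 3.14].

### API

Orientations are given as a rotation vector (axis times angle).
In Python, from rig import ctrl gives the robot as it stands.
- The arm moves only by the tool drive_tool, never from a script. Its argument "targets" is a list of rows, each an object of numbers: "dx", "dy", "dz": the shift along the world's x, y, z in m; "twist": the turn about the world's z in rad; "grip": the opening in per cent of the stroke, from 0 (shut) to 100 (fully open). In form: [{"dx": .., "dy": .., "dz": .., "twist": .., "grip": ..}, ...]. A call has 1 to 8 rows; each row shifts and turns the pose as measured when the row begins; what a row does not reach is not made up. A row lasts 1/8 s, in which the tool goes at most 62.5 mm and 10.7 degrees, less where a joint would pass 70% of its speed; a pose out of reach is approached as far as the arm can. A call is refused whole if a number of a shift passes 0.0625 or a number of a turn 0.188, either way. A call with a gripper value outside its range is refused whole. The fingers move at their own pace and stop on an object; "squeeze" is the grip in N (left out, the last holds). Time passes only in rows, so rows that do not move let the fingers close. It gives the time, the measured TCP pose, the force and the opening at its end, in the units of the state.
- ctrl.observe(): the state, without advancing time (a new reading comes with each control period).
- ctrl.snapshot(name): name is "side" or "top"; returns a dict with "pixels" (400x640x3 uint8, red, green, blue), "fov_y" (degrees; the focal length in pixels is half the picture's height over the tangent of half this angle, whatever the lens; pixels are square), "cx", "cy" (the principal point, pixels), "cam_to_world" (4x4, takes a point from camera to world coordinates). Camera axes: x right, y down, z forward; pixel columns grow to the right and rows downward; lengths in mm; the calibration is good to about 2 mm. A picture is of the moment at which its call begins. There is no depth.
- ctrl.job_done(): hands the job in, once; it reports no verdict.
The state is a dict: "clock": time; "joint_positions": joint angles; "qvel": joint speeds; "effort": joint torques, N m; "position": TCP position; "ee_rot": TCP orientation; "contact_force": force on the tool from outside, world axes, zero at the start; "wrist_torque": the same for the moment, N m; "gripper_width": finger opening in mm.
Only numpy, scipy, OpenCV 4.12 (cv2) and the standard library are available. Lean on these libraries where they do the work, as an engineer would, in place of code of your own. Each camera call takes 0.05 s, during which the arm holds its last target.

## Working session

There is one attempt and no reset: what is moved stays moved. The work goes in short steps, Python scripts to look and compute and a tool call to move; the robot and the scene stay as the last step left them, time stands still between calls to the robot, and variables do not carry over. Pictures are saved under pics/ and viewed, and the job is handed in when it is done.

Besides the shell and the picture viewer there is one more tool, called after "Emit:" as name(argument=value, ...) on one line, values as JSON. drive_tool: Moves the arm, as the interface text tells. Its arguments: {"type":"object","properties":{"targets":{"type":"array","items":{"type":"object","properties":{"dx":{"type":"number"},"dy":{"type":"number"},"dz":{"type":"number"},"twist":{"type":"number"},"grip":{"type":"number"}}}},"squeeze":{"type":"number"}},"required":["targets"]}

```bash
ls; mkdir -p pics; python3 - <<'E'
from rig import ctrl
import cv2,numpy as np,pickle
s=ctrl.observe();print(s)
for n in("top","side"):
    p=ctrl.snapshot(n);pickle.dump(p,open(n+'.pkl','wb'))
    print(n,p['fov_y'],p['cx'],p['cy'],np.round(p['cam_to_world'],3).tolist(),[k for k in p])
    cv2.imwrite(f'pics/{n}0.png',cv2.cvtColor(p['pixels'],cv2.COLOR_RGB2BGR))
E
```

```text
pics
{'clock': 0.0, 'joint_positions': array([-1.40010872e+00,  2.21233147e-01,  1.52763060e+00, -9.55144685e-06,
        1.39469199e+00, -1.26092774e-01]), 'qvel': array([-0.00018815, -0.00168272, -0.00035651, -0.00072494, -0.00212241,
        0.00096914]), 'effort': array([-1.14130482e-03, -4.96897495e+01, -3.89393270e+01, -2.20719371e-04,
        1.11200116e-02, -8.27417750e-06]), 'position': array([ 182.66199973, -597.02660238,  207.98461787]), 'ee_rot': array([-3.10512648e+00, -4.64185037e-01,  8.34636655e-05]), 'contact_force': array([-0.39114533, -0.34903524, -0.06687179]), 'wrist_torque': array([-0.0117191 ,  0.03999772,  0.02802686]), 'gripper_width': 85.48094958037413}
top 43.7940321776463 313.8885500754938 196.78802444258991 [[-0.017, -0.982, 0.187, 293.511], [-1.0, 0.017, 0.0, -31.907], [-0.004, -0.187, -0.982, 1625.104], [0.0, 0.0, 0.0, 1.0]] ['pixels', 'fov_y', 'cx', 'cy', 'cam_to_world']
side 43.34071207736828 316.1469752731465 197.51338385159198 [[-0.876, -0.273, 0.398, -64.632], [-0.482, 0.495, -0.723, 1128.363], [0.0, -0.825, -0.565, 968.467], [0.0, 0.0, 0.0, 1.0]] ['pixels', 'fov_y', 'cx', 'cy', 'cam_to_world']
```

View pics/top0.png

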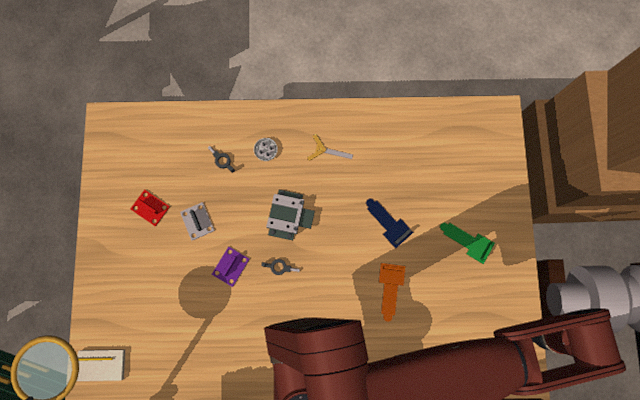

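View pics/side0.png

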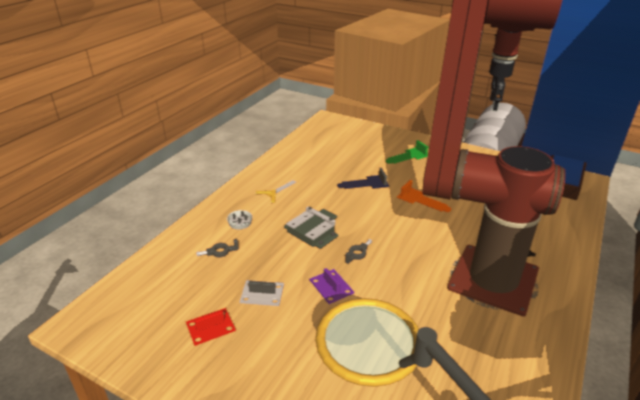

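```bash
cat > h.py <<'E'
import numpy as np,cv2,pickle
def K(p):
    f=p['pixels'].shape[0]/2/np.tan(np.radians(p['fov_y']/2));return f
def ray(p,u,v):
    f=K(p);T=p['cam_to_world'];d=T[:3,:3]@np.array([(u-p['cx'])/f,(v-p['cy'])/f,1]);return T[:3,3],d
def onz(p,u,v,z):
    o,d=ray(p,u,v);return (o+d*(z-o[2])/d[2])[:2]
def proj(p,X):
    T=p['cam_to_world'];c=T[:3,:3].T@(np.asarray(X,float)-T[:3,3]);f=K(p);return p['cx']+f*c[0]/c[2],p['cy']+f*c[1]/c[2]
def crop(p,u0,u1,v0,v1,s,fn):
    im=cv2.cvtColor(p['pixels'],cv2.COLOR_RGB2BGR)[v0:v1,u0:u1]
    cv2.imwrite(fn,cv2.resize(im,None,fx=s,fy=s,interpolation=cv2.INTER_CUBIC))
E
python3 - <<'E'
from h import *
p=pickle.load(open('top.pkl','rb'))
crop(p,255,335,180,250,8,'pics/bed.png')
crop(p,175,225,190,250,8,'pics/cover.png')
crop(p,355,425,190,255,8,'pics/gauge.png')
for u,v in((290,214),(199,221),(390,222)):print(onz(p,u,v,0))
E
```

```text
[547.117409    48.69057937]
[528.90130509 348.9100499 ]
[ 514.86491414 -280.24274821]
```

View pics/bed.png

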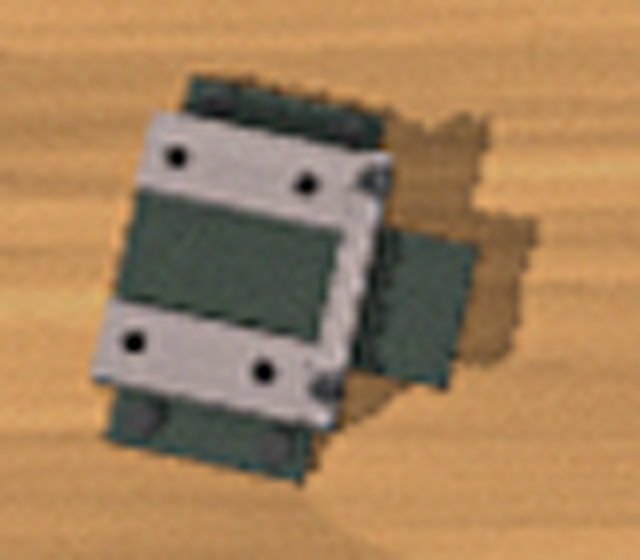

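View pics/cover.png

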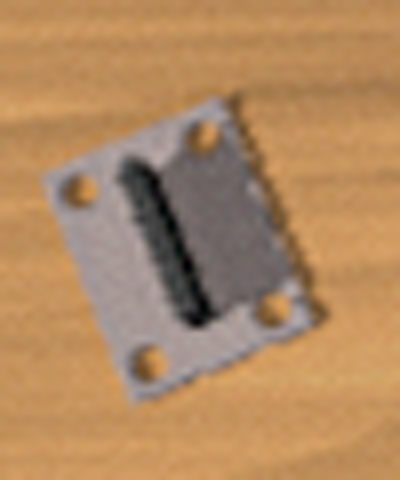

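View pics/gauge.png

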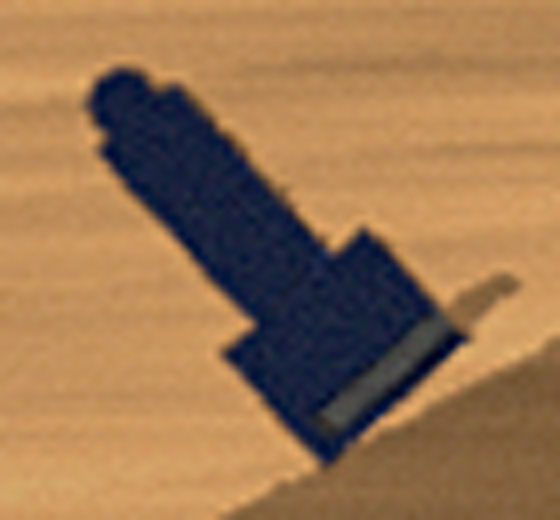

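```bash
cat > meas.py <<'E'
from h import *
def up(p,u0,u1,v0,v1,s=8):
    return cv2.resize(p['pixels'][v0:v1,u0:u1],None,fx=s,fy=s,interpolation=cv2.INTER_CUBIC)
def back(u0,v0,x,y,s=8): return u0+(x+.5)/s-.5, v0+(y+.5)/s-.5
def blobs(mask,amin,amax):
    n,l,st,c=cv2.connectedComponentsWithStats(mask.astype(np.uint8));return [(st[i][4],*c[i]) for i in range(1,n) if amin<st[i][4]<amax]
E
python3 - <<'E'
from meas import *
p=pickle.load(open('top.pkl','rb'))
im=up(p,255,335,180,250).astype(int); m=im.max(2)<45
print('bed',[(a,*np.round(back(255,180,x,y),2),*np.round(onz(p,*back(255,180,x,y),34),1)) for a,x,y in blobs(m,100,5000)])
im=up(p,175,225,190,250).astype(int); m=(im[...,0]-im[...,2]>45)
print('cov',[(a,*np.round(back(175,190,x,y),2),*np.round(onz(p,*back(175,190,x,y),3),1)) for a,x,y in blobs(m,200,5000)])
m=(im.max(2)<75)
for a,x,y in blobs(m,1000,9000):print('rib',a,x,y,onz(p,*back(175,190,x,y),35))
im=up(p,355,425,190,255).astype(int); m=(im[...,2]>im[...,0]+15)|((abs(im[...,0]-im[...,2])<25)&(im.max(2)<110))
print(blobs(m,500,1e6))
m2=((abs(im[...,0]-im[...,2])<15)&(im.max(2)<120)&(im.max(2)>70)).astype(np.uint8)
m2=cv2.morphologyEx(m2,cv2.MORPH_OPEN,np.ones((5,5)))
print(blobs(m2,200,1e6))
c=max(cv2.findContours(m2,0,1)[0],key=cv2.contourArea)
r=cv2.minAreaRect(c);print('lug',r)
b=cv2.boxPoints(r);print([np.round(onz(p,*back(355,190,*q),41),1) for q in b],onz(p,*back(355,190,*r[0]),41))
b3=((im[...,2]>im[...,0]+12)).astype(np.uint8)
cv2.imwrite('pics/m.png',np.hstack([m2*255,b3*255]))
E
```

```text
bed [(np.int32(418), np.float64(281.94), np.float64(193.4), np.float64(610.2), np.float64(72.8)), (np.int32(214), np.float64(286.37), np.float64(194.61), np.float64(605.9), np.float64(58.4)), (np.int32(799), np.float64(296.15), np.float64(196.52), np.float64(599.0), np.float64(26.5)), (np.int32(154), np.float64(276.69), np.float64(199.2), np.float64(591.2), np.float64(89.9)), (np.int32(148), np.float64(292.88), np.float64(202.68), np.float64(578.8), np.float64(37.4)), (np.int32(500), np.float64(301.79), np.float64(212.8), np.float64(545.1), np.float64(8.8)), (np.int32(203), np.float64(300.24), np.float64(219.52), np.float64(523.2), np.float64(14.1)), (np.int32(200), np.float64(271.28), np.float64(222.38), np.float64(515.5), np.float64(107.6)), (np.int32(190), np.float64(299.27), np.float64(223.74), np.float64(509.6), np.float64(17.4)), (np.int32(197), np.float64(287.52), np.float64(226.05), np.float64(502.7), np.float64(55.3)), (np.int32(118), np.float64(274.76), np.float64(230.78), np.float64(488.1), np.float64(96.4))]
cov [(np.int32(782), np.float64(200.2), np.float64(206.82), np.f
[... 177 characters left out ...]
228.17), np.float64(504.1), np.float64(314.8)), (np.int32(903), np.float64(193.73), np.float64(235.01), np.float64(482.5), np.float64(364.2))]
rib 5115 169.53626588465298 243.68445747800587 [527.19240364 351.27507894]
[(np.int32(56183), np.float64(276.2309773419006), np.float64(271.8557926775003))]
[(np.int32(594), np.float64(422.24410774410774), np.float64(338.2946127946128)), (np.int32(1474), np.float64(366.9464043419267), np.float64(389.05970149253733))]
lug ((368.43133544921875, 386.9952392578125), (20.700756072998047, 102.09291076660156), 48.945186614990234)
[array([ 447.5, -287. ]), array([ 473.8, -319. ]), array([ 467.5, -324.1]), array([ 441.2, -292.1])] [ 457.49781531 -305.49151452]
```

View pics/m.png

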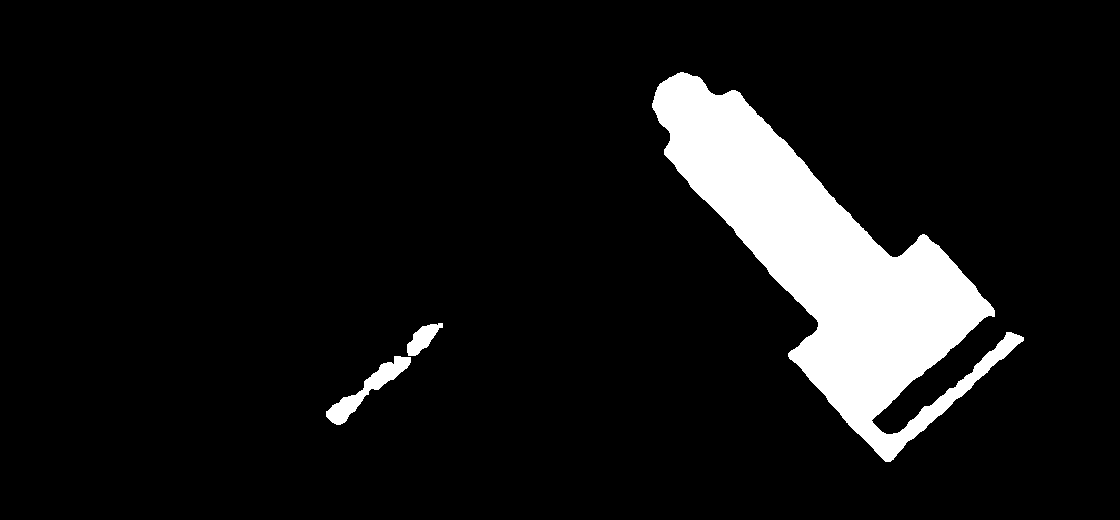

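```bash
cat >> meas.py <<'E'
def bedpose(p,verbose=1):
    im=up(p,255,335,180,250).astype(float).max(2); P=[]
    for x,y in((177,157),(134,342),(306,184),(263,371)):
        for _ in range(3):
            yy,xx=np.mgrid[int(y)-17:int(y)+18,int(x)-17:int(x)+18]
            w=np.clip(110-im[yy,xx],0,None)
            x,y=(w*xx).sum()/w.sum(),(w*yy).sum()/w.sum()
        P.append(onz(p,*back(255,180,x,y),34))
    P=np.array(P)   # order: (36,+-39)... left=far
    if verbose: print(P.round(1).tolist(),np.linalg.norm(P[0]-P[1]),np.linalg.norm(P[0]-P[2]))
    c=P.mean(0); xa=(P[0]-P[2])+(P[1]-P[3]); ya=(P[1]-P[0])+(P[3]-P[2])
    a=np.arctan2(xa[1],xa[0]); b=np.arctan2(ya[1],ya[0])
    return c,a,b
E
python3 - <<'E'
from meas import *
p=pickle.load(open('top.pkl','rb'))
c,a,b=bedpose(p);print(c,np.degrees([a,b]))
im=up(p,355,425,190,255).astype(int)
b3=((im[...,2]>im[...,0]+12)).astype(np.uint8)
lug=((abs(im[...,0]-im[...,2])<25)&(im.max(2)<125)&(im.max(2)>45)&(b3==0)).astype(np.uint8)
lug=cv2.morphologyEx(lug,cv2.MORPH_OPEN,np.ones((9,9)))
c0=max(cv2.findContours(lug,0,1)[0],key=cv2.contourArea);r=cv2.minAreaRect(c0);print(r,onz(p,*back(355,190,*r[0]),41))
# outline -> plane z=5
cc=max(cv2.findContours(b3,0,1)[0],key=cv2.contourArea)[:,0]
W=np.array([onz(p,*back(355,190,*q),5) for q in cc])
# rough axis
nose=onz(p,*back(355,190,115,85),5); t=onz(p,*back(355,190,390,395),5)
d=(nose-t)/np.linalg.norm(nose-t)
for it in range(3):
    n=np.array([-d[1],d[0]]); s=(W-t)@d; e=(W-t)@n; 
    smax=s.max()
    L=(s<smax-30)&(s>smax-105)&(e>0); R=(s<smax-30)&(s>smax-105)&(e<0)
    A=[np.polyfit(s[k],e[k],1) for k in(L,R)]
    d=d+n*(A[0][0]+A[1][0])/2; d/=np.linalg.norm(d)
    t=t+n*(A[0][1]+A[1][1])/2
    print(np.degrees(np.arctan2(d[1],d[0])),A)
n=np.array([-d[1],d[0]]); s=(W-t)@d; e=(W-t)@n
print('smax',s.max(),'origin from nose',t+d*(s.max()-167))
S=s[(abs(e)>27)&(abs(e)<38)&(s>s.max()-130)&(s<s.max()-105)];print('shoulder',S.mean(),S.std(),'origin from shoulder',t+d*(S.mean()-49))
b=cv2.boxPoints(r);print([np.round(onz(p,*back(355,190,*q),41),1).tolist() for q in b])
cv2.imwrite('pics/m2.png',lug*255)
E
```

```text
[[591.3, 90.1], [515.6, 107.5], [578.9, 37.4], [502.7, 55.3]] 77.62276116474827 54.10666854591557
[547.13893232  72.6035691 ] [ 76.44055679 166.90515565]
((383.6927795410156, 374.012451171875), (31.52616310119629, 165.46115112304688), 48.69138717651367) [ 462.58072557 -311.8285504 ]
40.1316898558257 [array([1.32992210e-02, 2.08839715e+01]), array([ 1.05076203e-02, -1.95073463e+01])]
40.14357120984821 [array([1.80710011e-03, 2.01490092e+01]), array([-1.39236261e-03, -2.01949085e+01])]
40.143574393486524 [array([1.59978610e-03, 2.01719459e+01]), array([-1.59967497e-03, -2.01719711e+01])]
smax 173.41227864627766 origin from nose [ 462.28846734 -315.68225695]
shoulder 53.513248221283334 3.78979717390485 origin from shoulder [ 460.83678902 -316.9065717 ]
[[446.0, -282.1], [488.9, -333.8], [479.2, -341.7], [436.5, -290.0]]
```

View pics/m2.png

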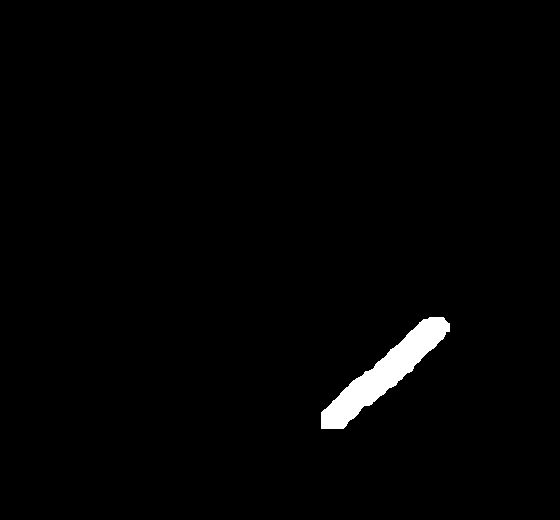

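Emit:
drive_tool(targets=[{"dx": 0.0255, "dy": 0.026, "twist": 0.18, "grip": 100}, {"dx": 0.0255, "dy": 0.026, "twist": 0.18}, {"dx": 0.0255, "dy": 0.026, "twist": 0.18}, {"dx": 0.0255, "dy": 0.026, "twist": 0.18}, {"dx": 0.0255, "dy": 0.026, "twist": 0.18}, {"dx": 0.0255, "dy": 0.026, "twist": 0.18}, {"dx": 0.0255, "dy": 0.026, "twist": 0.18}, {"dx": 0.0255, "dy": 0.026, "twist": 0.18}], squeeze=100)

```text
invalid input
```

Emit:
drive_tool(targets=[{"dx": 0.0255, "dy": 0.026, "dz": 0, "twist": 0.18, "grip": 100}, {"dx": 0.0255, "dy": 0.026, "dz": 0, "twist": 0.18, "grip": 100}, {"dx": 0.0255, "dy": 0.026, "dz": 0, "twist": 0.18, "grip": 100}, {"dx": 0.0255, "dy": 0.026, "dz": 0, "twist": 0.18, "grip": 100}, {"dx": 0.0255, "dy": 0.026, "dz": 0, "twist": 0.18, "grip": 100}, {"dx": 0.0255, "dy": 0.026, "dz": 0, "twist": 0.18, "grip": 100}, {"dx": 0.0255, "dy": 0.026, "dz": 0, "twist": 0.18, "grip": 100}, {"dx": 0.0255, "dy": 0.026, "dz": 0, "twist": 0.18, "grip": 100}], squeeze=100)

```text
clock: 1.1
position: [388.8, -381.5, 203.3]
ee_rot: [-1.975, -2.433, 0.004]
contact_force: [0.9, 0.3, 0.5]
gripper_width: 85.7
```

Emit:
drive_tool(targets=[{"dx": 0.0185, "dy": 0.017, "dz": -0.03, "twist": 0.125, "grip": 100}, {"dx": 0.0185, "dy": 0.017, "dz": -0.03, "twist": 0.125, "grip": 100}, {"dx": 0.0185, "dy": 0.017, "dz": -0.03, "twist": 0.125, "grip": 100}, {"dx": 0.0185, "dy": 0.017, "dz": -0.03, "twist": 0.125, "grip": 100}, {"dx": 0, "dy": 0, "dz": 0, "twist": 0, "grip": 100}])

```text
clock: 1.72
position: [465.3, -308.1, 78.9]
ee_rot: [-1.28, -2.86, 0.004]
contact_force: [-0.4, -0.6, -0.3]
gripper_width: 85.6
```

```bash
cat >> h.py <<'E'
def yaw(s): # jaw axis
    r=s['ee_rot'];return (2*np.degrees(np.arctan2(r[1],r[0]))-90)%180
def st():
    from rig import ctrl
    s=ctrl.observe();print('t',round(s['clock'],2),'pos',s['position'].round(1),'yaw',round(yaw(s),2),'w',round(s['gripper_width'],1),'F',s['contact_force'].round(1),'rot',s['ee_rot'].round(3));return s
E
python3 - <<'E'
from h import *
st()
from rig import ctrl
for n in('top','side'):
    p=ctrl.snapshot(n);pickle.dump(p,open(n+'1.pkl','wb'))
    if n=='top':crop(p,355,425,190,255,8,'pics/t1.png')
    else:
        u,v=map(int,proj(p,[463,-313,30]));print(u,v);crop(p,u-50,u+50,v-50,v+40,6,'pics/s1.png')
E
```

```text
t 1.73 pos [ 465.3 -308.1   78.9] yaw 41.78 w 85.6 F [-0.4 -0.6 -0.3] rot [-1.28  -2.86   0.004]
381 173
```

View pics/s1.png

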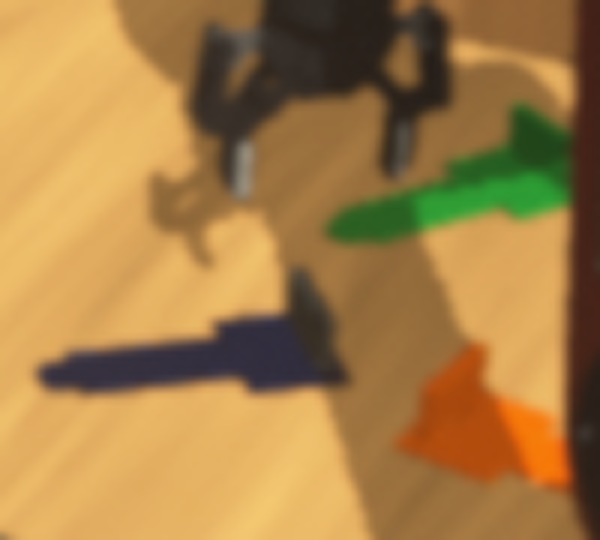

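View pics/t1.png

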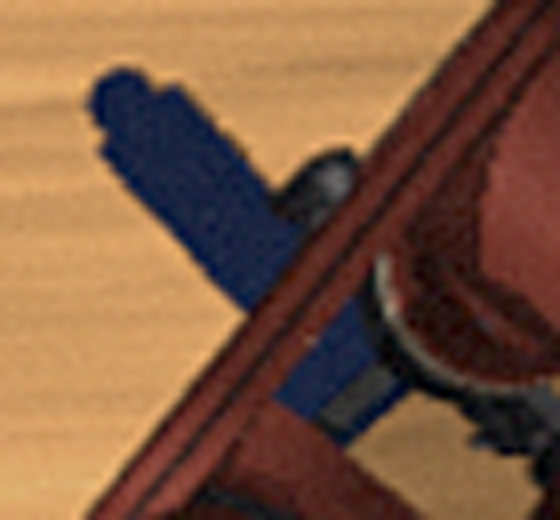

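Emit:
drive_tool(targets=[{"dx": -0.002, "dy": -0.005, "dz": -0.03, "twist": -0.03, "grip": 100}, {"dx": 0, "dy": 0, "dz": -0.03, "twist": 0, "grip": 100}, {"dx": 0, "dy": 0, "dz": -0.004, "twist": 0, "grip": 100}, {"dx": 0, "dy": 0, "dz": 0, "twist": 0, "grip": 100}])

```text
clock: 2.33
position: [466.6, -323.1, 24.5]
ee_rot: [1.34, 2.832, -0.015]
contact_force: [-0.1, -0.4, 0.0]
gripper_width: 85.3
```

```bash
python3 - <<'E'
from h import *
st()
from rig import ctrl
p=ctrl.snapshot('side');u,v=map(int,proj(p,[463,-313,30]));crop(p,u-50,u+50,v-50,v+40,6,'pics/s2.png')
E
```

```text
t 2.33 pos [ 466.6 -323.1   24.5] yaw 39.33 w 85.3 F [-0.1 -0.4  0. ] rot [ 1.34   2.832 -0.015]
```

View pics/s2.png

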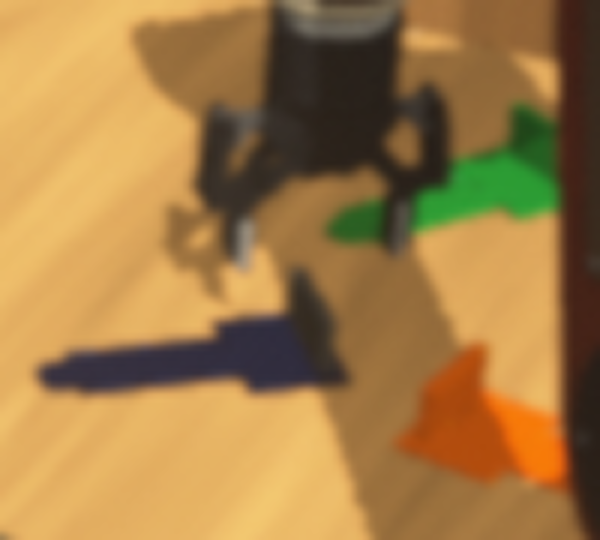

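```bash
python3 - <<'E'
from h import *
s=st()
p=pickle.load(open('side1.pkl','rb'));f=lambda x,y:(381-50+x/6,173-50+y/6)
for z in(24,37): print('tip',z,[onz(p,*f(*q),z).round(0) for q in((238,262),(398,248))])
print('lugtop',[onz(p,*f(*q),41).round(0) for q in((299,270),(333,340))])
print(onz(p,*f(312,290),41)); print('proj tcp',proj(p,s['position']))
print('noseside',onz(p,*f(40,380),2))
E
```

```text
t 2.38 pos [ 466.7 -323.1   24.7] yaw 39.34 w 85.8 F [-0.1 -0.6  0.9] rot [ 1.34   2.831 -0.015]
tip 24 [array([ 522., -349.]), array([ 443., -412.])]
tip 37 [array([ 514., -329.]), array([ 436., -391.])]
lugtop [array([ 476., -332.]), array([ 429., -269.])]
[ 460.46225305 -314.24625581]
proj tcp (np.float64(381.9981119533247), np.float64(173.66344868649082))
noseside [ 582.98514072 -204.46025102]
```

```bash
python3 - <<'E'
from h import *
p=pickle.load(open('side1.pkl','rb'));f=lambda x,y:(381-50+x/6,173-50+y/6)
for z in(92,105,115): print('tip',z,np.mean([onz(p,*f(*q),z) for q in((240,193),(396,175))],0).round(0))
from rig import ctrl
p=ctrl.snapshot('side');crop(p,355,415,130,185,12,'pics/s3.png')
E
```

```text
tip 92 [ 474. -348.]
tip 105 [ 466. -326.]
tip 115 [ 460. -309.]
```

View pics/s3.png

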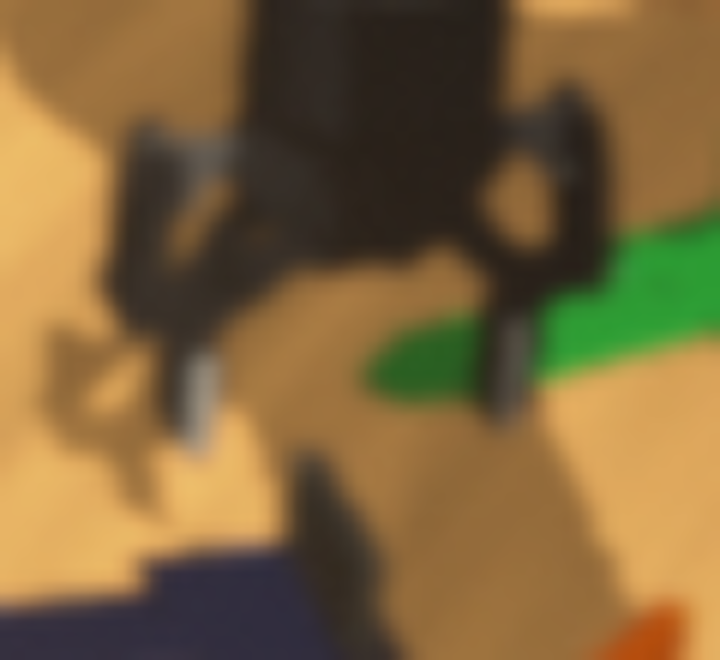

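```bash
python3 - <<'E'
from h import *
from rig import ctrl
p=ctrl.snapshot('top');crop(p,350,440,180,265,8,'pics/t3.png')
s=st()
for z in(24,38,61,90):print(z,[ (np.array(proj(p,[s['position'][0],s['position'][1],z]))-[350,180])*8])
E
```

```text
t 2.48 pos [ 466.9 -322.8   24.6] yaw 39.38 w 85.4 F [ 0.3 -0.5 -0. ] rot [ 1.339  2.832 -0.015]
24 [array([439.64601779, 443.94342128])]
38 [array([445.81556062, 440.05565573])]
61 [array([456.18605648, 433.52064045])]
90 [array([469.69551891, 425.00759107])]
```

View pics/t3.png

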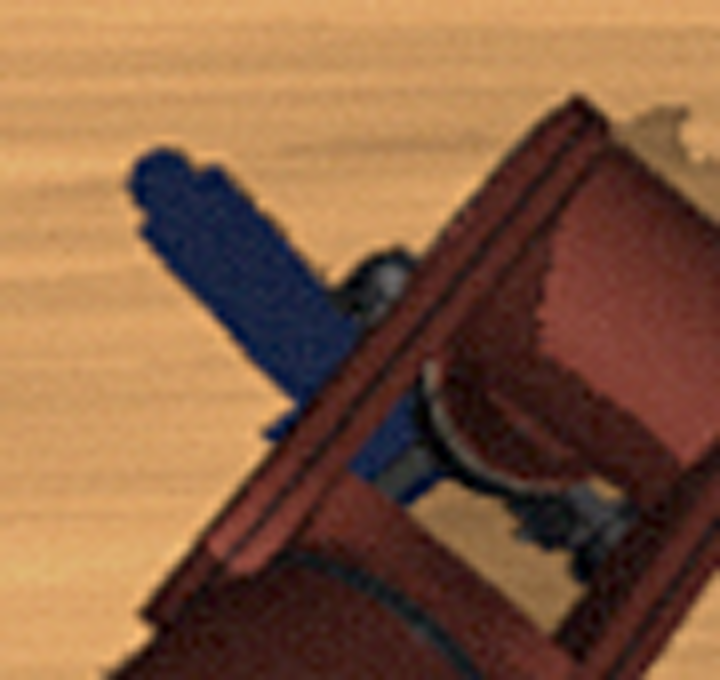

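Emit:
drive_tool(targets=[{"dx": -0.002, "dy": 0.005, "dz": -0.003, "twist": 0.013, "grip": 100}, {"dx": -0.001, "dy": 0.004, "dz": -0.003, "twist": 0, "grip": 100}, {"dx": 0, "dy": 0, "dz": 0, "twist": 0, "grip": 100}])

```text
clock: 2.85
position: [464.5, -313.6, 19.9]
ee_rot: [1.318, 2.839, -0.016]
contact_force: [0.0, 0.6, -0.5]
gripper_width: 85.3
```

Emit:
drive_tool(targets=[{"dx": 0, "dy": 0, "dz": -0.004, "twist": 0, "grip": 100}, {"dx": 0, "dy": 0, "dz": -0.003, "twist": 0, "grip": 100}, {"dx": 0, "dy": 0, "dz": 0, "twist": 0, "grip": 100}])

```text
clock: 3.22
position: [464.5, -313.4, 12.2]
ee_rot: [1.318, 2.839, -0.016]
contact_force: [-0.9, -0.4, 0.1]
gripper_width: 85.4
```

```bash
python3 - <<'E'
from h import *
from rig import ctrl
st();p=ctrl.snapshot('side');crop(p,335,425,130,200,8,'pics/s4.png')
E
```

```text
t 3.23 pos [ 464.5 -313.4   12.2] yaw 40.21 w 85.4 F [-0.9 -0.4  0.1] rot [ 1.318  2.839 -0.016]
```

View pics/s4.png

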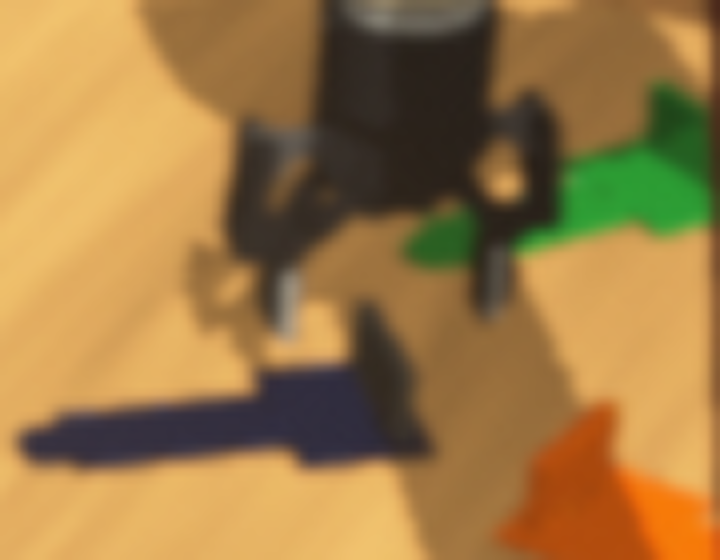

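Emit:
drive_tool(targets=[{"dx": 0, "dy": 0, "dz": 0, "twist": 0, "grip": 35}, {"dx": 0, "dy": 0, "dz": 0, "twist": 0, "grip": 35}, {"dx": 0, "dy": 0, "dz": 0, "twist": 0, "grip": 35}], squeeze=60)

```text
clock: 3.65
position: [464.7, -313.7, 12.5]
ee_rot: [1.318, 2.839, -0.016]
contact_force: [-0.1, 0.6, -0.0]
gripper_width: 32.1
```

```bash
python3 - <<'E'
from h import *
from rig import ctrl
s=st();p=ctrl.snapshot('side');crop(p,335,425,130,200,8,'pics/s5.png')
for z in(12,20,30,40,50): print(z,np.round((np.array(proj(p,[*s['position'][:2],z]))-[335,130])*8))
E
```

```text
t 3.65 pos [ 464.7 -313.7   12.5] yaw 40.2 w 32.1 F [-0.1  0.6 -0. ] rot [ 1.318  2.839 -0.016]
12 [370. 384.]
20 [371. 369.]
30 [373. 350.]
40 [374. 331.]
50 [376. 311.]
```

View pics/s5.png

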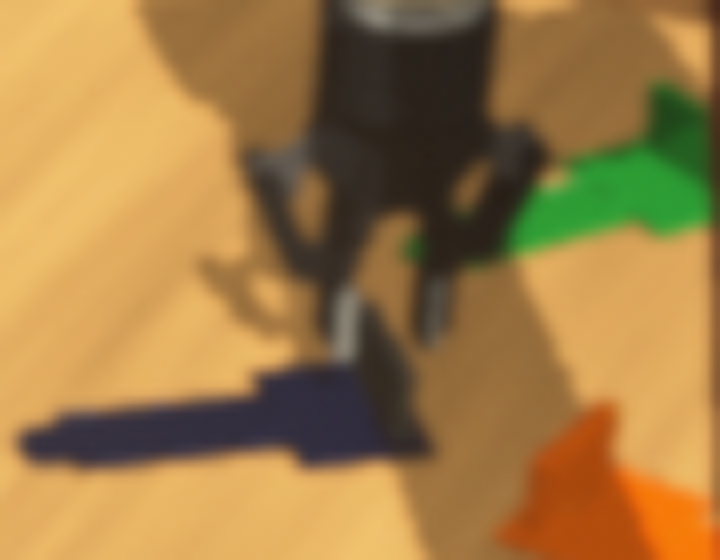

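```bash
python3 - <<'E'
from h import *
p=pickle.load(open('side1.pkl','rb'))
d=np.array([.764,.645]);n=np.array([-d[1],d[0]]);t=np.array([464.7,-313.7])
P=lambda X:np.round((np.array(proj(p,X))-[335,130])*8)
for z in(14,22,30):print(z,'L',P([*(t+21*d),z]),'R',P([*(t-21*d),z]))
o=np.array([462.5,-314.5])
for z in(5,41):print('lug ends',P([*(o+32*n),z]),P([*(o-32*n),z]),'tailcorner',P([*(o-14*d+40*n),z*0+5]))
E
```

```text
14 L [325. 386.] R [415. 376.]
22 L [326. 370.] R [417. 360.]
30 L [327. 355.] R [418. 345.]
lug ends [396. 436.] [353. 361.] tailcorner [432. 443.]
lug ends [402. 367.] [358. 293.] tailcorner [432. 443.]
```

Emit:
drive_tool(targets=[{"dx": -0.0005, "dy": -0.0005, "dz": -0.003, "twist": 0, "grip": 35}, {"dx": 0, "dy": 0, "dz": -0.0015, "twist": 0, "grip": 10}, {"dx": 0, "dy": 0, "dz": 0, "twist": 0, "grip": 0}, {"dx": 0, "dy": 0, "dz": 0, "twist": 0, "grip": 0}], squeeze=40)

```text
clock: 4.2
position: [464.2, -314.6, 8.0]
ee_rot: [1.317, 2.838, -0.017]
contact_force: [-0.6, 0.3, 0.5]
gripper_width: 8.5
```

```bash
python3 - <<'E'
from h import *
from rig import ctrl
s=st();p=ctrl.snapshot('side');crop(p,335,425,130,200,8,'pics/s6.png')
q=ctrl.snapshot('top');crop(q,350,440,180,265,8,'pics/t6.png')
E
```

```text
t 4.2 pos [ 464.2 -314.6    8. ] yaw 40.21 w 8.5 F [-0.6  0.3  0.5] rot [ 1.317  2.838 -0.017]
```

View pics/s6.png

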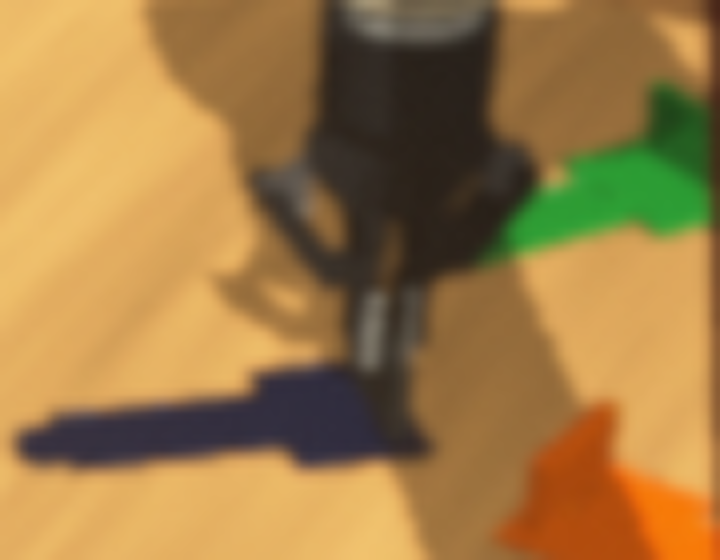

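View pics/t6.png

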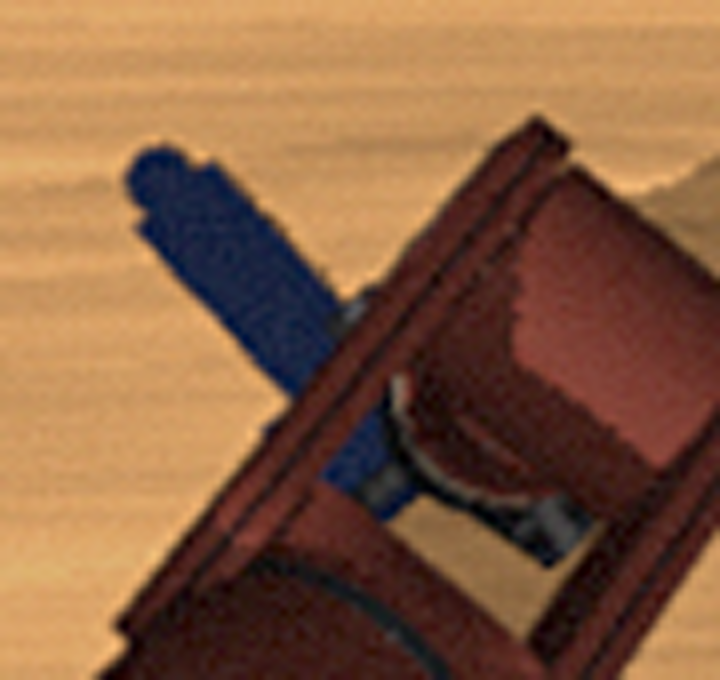

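Emit:
drive_tool(targets=[{"dx": 0, "dy": 0, "dz": 0, "twist": 0, "grip": 0}, {"dx": 0, "dy": 0, "dz": 0.01, "twist": 0, "grip": 0}, {"dx": 0, "dy": 0, "dz": 0.02, "twist": 0, "grip": 0}, {"dx": 0, "dy": 0, "dz": 0.02, "twist": 0, "grip": 0}, {"dx": 0, "dy": 0, "dz": 0, "twist": 0, "grip": 0}], squeeze=110)

```text
clock: 4.92
position: [461.9, -312.4, 57.4]
ee_rot: [1.319, 2.844, -0.014]
contact_force: [0.7, -1.7, -3.4]
gripper_width: 6.3
```

```bash
python3 - <<'E'
from h import *
from rig import ctrl
s=st();p=ctrl.snapshot('side');crop(p,325,425,120,200,7,'pics/s7.png')
E
```

```text
t 4.92 pos [ 461.9 -312.4   57.4] yaw 40.23 w 6.3 F [ 0.7 -1.7 -3.4] rot [ 1.319  2.844 -0.014]
```

View pics/s7.png

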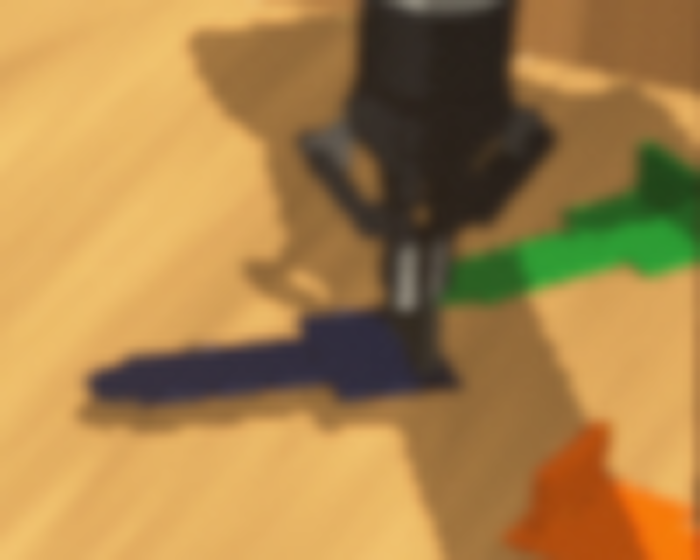

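Emit:
drive_tool(targets=[{"dx": 0.003, "dy": 0.012, "dz": 0.01, "twist": 0.08, "grip": 0}, {"dx": 0.004, "dy": 0.018, "dz": 0.005, "twist": 0.1, "grip": 0}, {"dx": 0.004, "dy": 0.018, "dz": 0, "twist": 0.1, "grip": 0}, {"dx": 0.004, "dy": 0.018, "dz": 0, "twist": 0.1, "grip": 0}, {"dx": 0.003, "dy": 0.018, "dz": 0, "twist": 0.1, "grip": 0}, {"dx": 0.002, "dy": 0.01, "dz": 0, "twist": 0.08, "grip": 0}, {"dx": 0, "dy": 0.004, "dz": 0, "twist": 0.03, "grip": 0}, {"dx": 0, "dy": 0, "dz": 0, "twist": 0, "grip": 0}])

```text
clock: 5.98
position: [474.5, -206.4, 60.9]
ee_rot: [-0.408, -3.105, 0.004]
contact_force: [0.4, 0.2, -4.2]
gripper_width: 6.4
```

```bash
python3 - <<'E'
from h import *
from rig import ctrl
s=st();p=ctrl.snapshot('side');crop(p,285,385,140,240,6,'pics/s8.png')
q=ctrl.snapshot('top');crop(q,285,385,180,255,8,'pics/t8.png')
pickle.dump((p,q),open('v8.pkl','wb'))
E
```

```text
t 5.97 pos [ 474.5 -206.4   60.9] yaw 75.03 w 6.4 F [ 0.4  0.2 -4.2] rot [-0.408 -3.105  0.004]
```

View pics/s8.png

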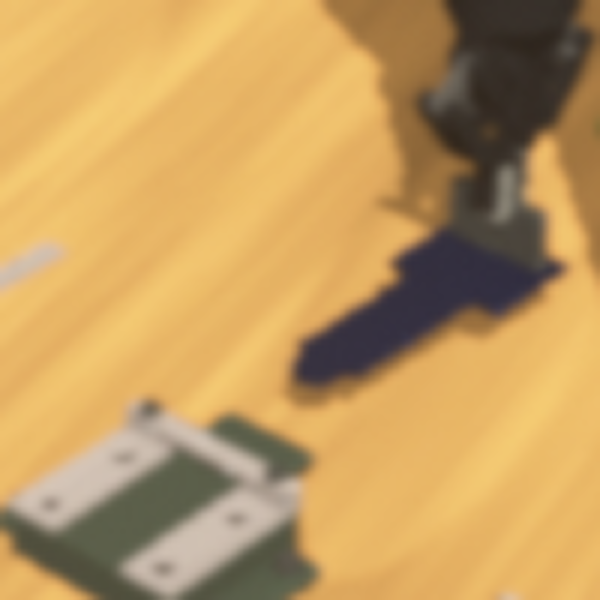

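View pics/t8.png

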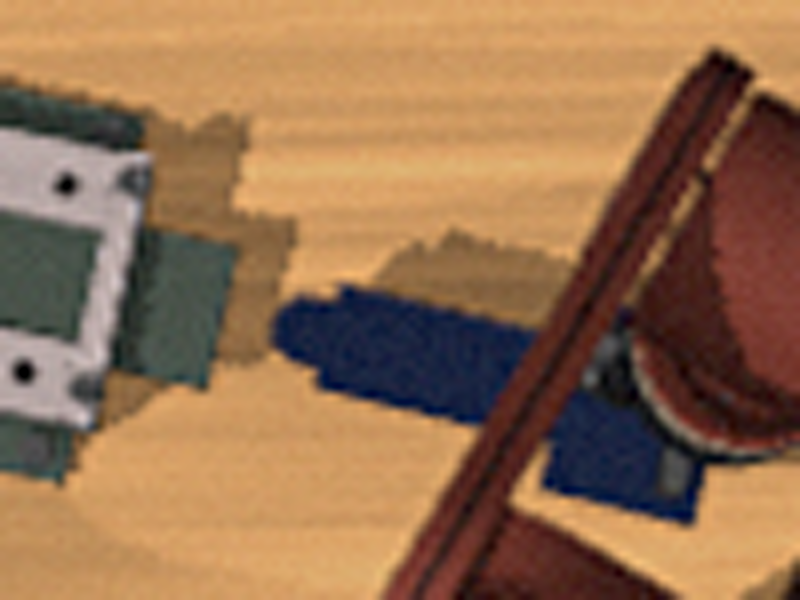

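```bash
cat >> h.py <<'E'
def tri(p,a,q,b):
    o1,d1=ray(p,*a);o2,d2=ray(q,*b);d1=d1/np.linalg.norm(d1);d2=d2/np.linalg.norm(d2)
    A=np.stack([d1,-d2],1);t=np.linalg.lstsq(A,o2-o1,rcond=None)[0]
    x,y=o1+d1*t[0],o2+d2*t[1];return ((x+y)/2).round(1),round(np.linalg.norm(x-y),1)
E
python3 - <<'E'
from h import *
p,q=pickle.load(open('v8.pkl','rb'))
S=lambda x,y:(285+(x+.5)/6-.5,140+(y+.5)/6-.5);T=lambda x,y:(285+(x+.5)/8-.5,180+(y+.5)/8-.5)
for nm,a,b in(('nose',(297,368),(275,322)),('tailL',(562,268),(694,523)),('shL',(488,316),(545,490)),('hole a bed',(123,457),(66,184)),('hole b',(236,519),(24,371))):
    print(nm,tri(p,S(*a),q,T(*b)))
E
```

```text
nose (array([517.5, -46.1,  58.1]), np.float64(0.6))
tailL (array([ 435.4, -209.9,   53.8]), np.float64(0.4))
shL (array([ 451.7, -151.1,   50.4]), np.float64(3.6))
hole a bed (array([577.8,  37. ,  32.4]), np.float64(3.6))
hole b (array([501.6,  54.6,  31.9]), np.float64(3.6))
```

```bash
cat >> meas.py <<'E'
def gauge_fit(p,win,ztop,nose,tail,cut):
    """cut: max distance (mm) behind nose to use; returns dir, axis point at nose"""
    u0,u1,v0,v1=win;im=up(p,*win).astype(int)
    b3=cv2.morphologyEx((im[...,2]>im[...,0]+12).astype(np.uint8),cv2.MORPH_OPEN,np.ones((5,5)))
    n_,l_,st_,_c=cv2.connectedComponentsWithStats(b3)
    cs=cv2.findContours(b3,0,1)[0];cc=max(cs,key=cv2.contourArea)[:,0]
    W=np.array([onz(p,*back(u0,v0,*q),ztop) for q in cc]); nose=np.array(nose,float);t=np.array(tail,float)
    d=(nose-t)/np.linalg.norm(nose-t)
    for _ in range(5):
        n=np.array([-d[1],d[0]]);s=(W-t)@d;e=(W-t)@n;sm=s.max()
        k=(s<sm-30)&(s>sm-cut)&(abs(abs(e)-21)<8)
        A=[np.polyfit(s[k&(g*e>0)],e[k&(g*e>0)],1) for g in(1,-1)]
        d=d+n*(A[0][0]+A[1][0])/2;d/=np.linalg.norm(d);t=t+n*(A[0][1]+A[1][1])/2
    n=np.array([-d[1],d[0]]);s=(W-t)@d
    print('width',(A[0][1]-A[1][1]).round(1),'slopes',A[0][0].round(4),A[1][0].round(4))
    return d,t+d*s.max()
def bedframe(c,a,X):
    d=np.array([np.cos(a),np.sin(a)]);n=np.array([-d[1],d[0]]);r=np.asarray(X)-c;return np.array([r@d+9,r@n])
E
python3 - <<'E'
from meas import *
p,q=pickle.load(open('v8.pkl','rb'))
c,a,b=bedpose(q);a=np.radians(76.75)
d,nose=gauge_fit(q,(285,385,180,255),58,(517,-46),(485,-190),75)
print('yaw',np.degrees(np.arctan2(d[1],d[0])),'nose',nose,'bed',bedframe(c,a,nose),'lug',nose-167*d,bedframe(c,a,nose-167*d))
E
```

```text
[[591.2, 90.1], [515.6, 107.6], [578.9, 37.5], [502.8, 55.3]] 77.64142993607146 53.9793278916567
width 40.4 slopes -0.0004 0.0004
yaw 75.31162169817635 nose [517.49116313 -46.42569764] bed [-113.65440071    1.54304656] lug [ 475.14635226 -207.96800476] [-280.60177903    5.73504723]
```

Emit:
drive_tool(targets=[{"dx": 0.003, "dy": 0.006, "dz": -0.002, "twist": 0.013, "grip": 0}, {"dx": 0.004, "dy": 0.01, "dz": -0.003, "twist": 0.013, "grip": 0}, {"dx": 0.004, "dy": 0.01, "dz": -0.003, "twist": 0, "grip": 0}, {"dx": 0.003, "dy": 0.008, "dz": -0.003, "twist": 0, "grip": 0}, {"dx": 0.001, "dy": 0.004, "dz": -0.001, "twist": 0, "grip": 0}, {"dx": 0, "dy": 0, "dz": 0, "twist": 0, "grip": 0}])

```text
clock: 6.82
position: [490.9, -166.5, 48.2]
ee_rot: [-0.369, -3.111, 0.005]
contact_force: [0.6, -0.7, -4.4]
gripper_width: 6.4
```

```bash
cat >look.py <<'E'
import sys
from meas import *
from rig import ctrl
def look(tag,zt,win=(275,375,180,255),cut=75,h=(517,-10),t=(485,-165)):
    s=st();q=ctrl.snapshot('top');crop(q,*win,8,f'pics/t{tag}.png')
    c=np.array([547.14,72.6]);a=np.radians(76.8)
    d,nose=gauge_fit(q,win,zt,h,t,cut)
    print('yaw',np.degrees(np.arctan2(d[1],d[0])),'nose bed',bedframe(c,a,nose),'lug bed',bedframe(c,a,nose-167*d),'TCP bed',bedframe(c,a,s['position'][:2]))
E
python3 - <<'E'
from look import *
look('9',51)
E
```

```text
t 6.83 pos [ 490.9 -166.5   48.2] yaw 76.49 w 6.4 F [ 0.6 -0.7 -4.4] rot [-0.369 -3.111  0.005]Traceback (most recent call last):
  File "<stdin>", line 2, in <module>
  File "look.py", line 7, in look
    d,nose=gauge_fit(q,win,zt,h,t,cut)
           ~~~~~~~~~^^^^^^^^^^^^^^^^^^
  File "meas.py", line 31, in gauge_fit
    A=[np.polyfit(s[k&(g*e>0)],e[k&(g*e>0)],1) for g in(1,-1)]
       ~~~~~~~~~~^^^^^^^^^^^^^^^^^^^^^^^^^^^^^
    raise TypeError("expected non-empty vector for x")
TypeError: expected non-empty vector for x
```

View pics/t9.png

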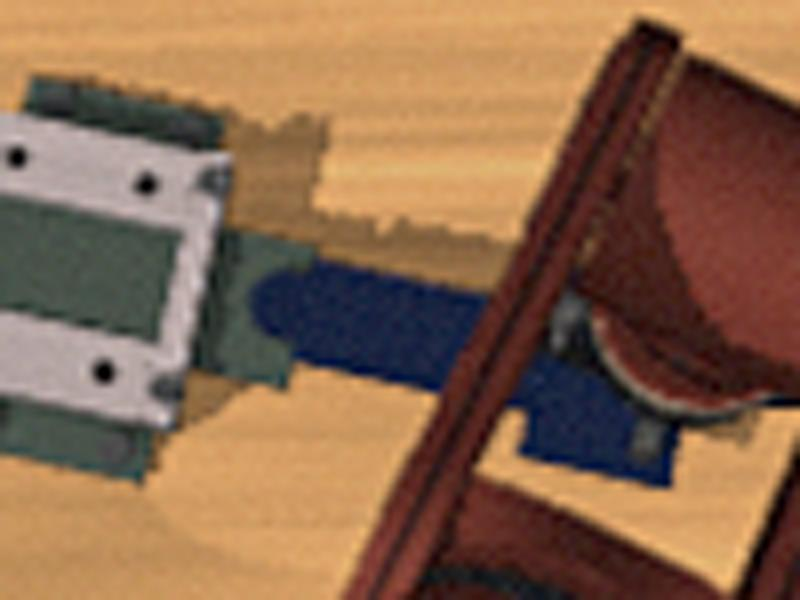

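```bash
sed -i "s/cc=max(cs,key=cv2.contourArea)\[:,0\]/cs=[k for k in cs if cv2.contourArea(k)>1500];uu=proj(p,[nose[0],nose[1],ztop]);cc=min(cs,key=lambda k:np.linalg.norm(k[:,0]-np.array([(uu[0]-u0)*8,(uu[1]-v0)*8]),axis=1).min())[:,0]/" meas.py
python3 - <<'E'
from look import *
look('9',45,h=(526,-6))
E
```

```text
t 6.88 pos [ 490.9 -166.7   48.3] yaw 76.47 w 6.4 F [ 1.   0.1 -3.6] rot [-0.369 -3.111  0.005]
width 39.5 slopes 0.0028 -0.0028
yaw 76.6496807268747 nose bed [-68.22816184  -1.04852174] lug bed [-235.22758711   -0.61038668] TCP bed [-2.36815873e+02  1.06970922e-01]
```

Emit:
drive_tool(targets=[{"dx": -0.0005, "dy": 0, "dz": -0.003, "twist": 0.003, "grip": 0}, {"dx": 0, "dy": 0, "dz": -0.003, "twist": 0, "grip": 0}, {"dx": 0, "dy": 0, "dz": 0, "twist": 0, "grip": 0}])

```text
clock: 7.3
position: [490.3, -167.7, 42.2]
ee_rot: [-0.366, -3.112, 0.006]
contact_force: [-0.1, -0.1, -3.3]
gripper_width: 6.4
```

Emit:
drive_tool(targets=[{"dx": 0, "dy": 0, "dz": -0.0015, "twist": 0, "grip": 0}, {"dx": 0, "dy": 0, "dz": 0, "twist": 0, "grip": 0}])

```text
clock: 7.55
position: [490.4, -168.0, 40.7]
ee_rot: [-0.367, -3.112, 0.006]
contact_force: [1.0, 0.1, -3.5]
gripper_width: 6.4
```

Emit:
drive_tool(targets=[{"dx": 0, "dy": 0, "dz": -0.0015, "twist": 0, "grip": 0}, {"dx": 0, "dy": 0, "dz": 0, "twist": 0, "grip": 0}])

```text
clock: 7.8
position: [490.6, -168.1, 39.4]
ee_rot: [-0.367, -3.113, 0.006]
contact_force: [-0.6, -0.5, -3.7]
gripper_width: 6.5
```

Emit:
drive_tool(targets=[{"dx": 0, "dy": 0, "dz": -0.001, "twist": 0, "grip": 0}, {"dx": 0, "dy": 0, "dz": 0, "twist": 0, "grip": 0}])

```text
clock: 8.05
position: [490.8, -168.3, 38.6]
ee_rot: [-0.367, -3.113, 0.007]
contact_force: [-1.4, -0.4, -3.1]
gripper_width: 6.3
```

Emit:
drive_tool(targets=[{"dx": 0, "dy": 0, "dz": -0.001, "twist": 0, "grip": 0}, {"dx": 0, "dy": 0, "dz": 0, "twist": 0, "grip": 0}])

```text
clock: 8.3
position: [490.9, -168.4, 37.7]
ee_rot: [-0.367, -3.113, 0.007]
contact_force: [-0.1, 0.7, -2.0]
gripper_width: 6.4
```

Emit:
drive_tool(targets=[{"dx": -0.001, "dy": 0.001, "dz": 0.001, "twist": 0, "grip": 0}, {"dx": 0.0018, "dy": 0.008, "dz": 0, "twist": 0, "grip": 0}, {"dx": 0.0018, "dy": 0.008, "dz": 0, "twist": 0, "grip": 0}, {"dx": 0.0018, "dy": 0.008, "dz": 0, "twist": 0, "grip": 0}, {"dx": 0, "dy": 0, "dz": 0, "twist": 0, "grip": 0}])

```text
clock: 8.93
position: [496.0, -141.1, 38.9]
ee_rot: [-0.367, -3.114, 0.006]
contact_force: [0.4, 0.0, -2.3]
gripper_width: 6.1
```

```bash
python3 - <<'E'
from look import *
look('10',36,h=(530,15),cut=70)
E
```

```text
t 8.93 pos [ 496.  -141.1   38.9] yaw 76.56 w 6.1 F [ 0.4  0.  -2.3] rot [-0.367 -3.114  0.006]
width 21.2 slopes 0.0746 -0.0746
yaw 75.4499072792193 nose bed [-50.66674523  -1.79215065] lug bed [-217.62038471    2.14260025] TCP bed [-210.74922741    0.94697366]
```

View pics/t10.png

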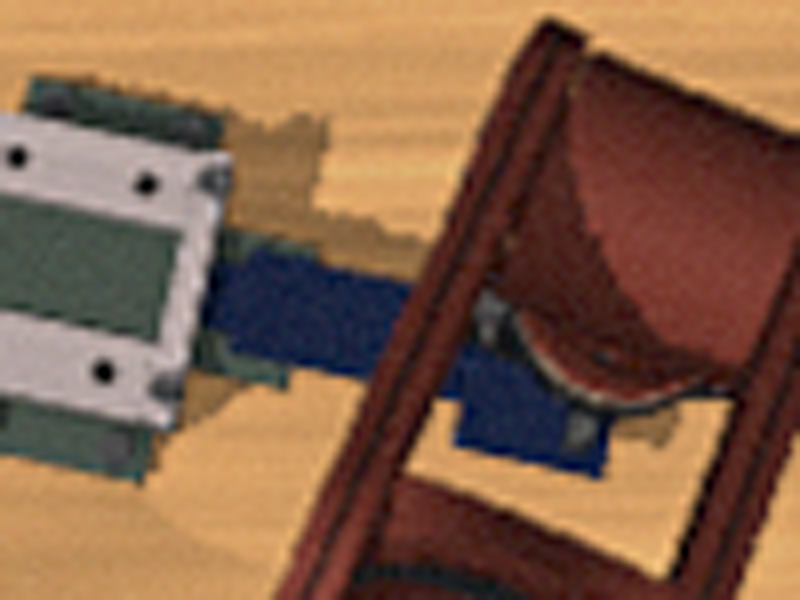

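Emit:
drive_tool(targets=[{"dx": 0.0015, "dy": 0.006, "dz": 0, "twist": 0.003, "grip": 0}, {"dx": 0.0017, "dy": 0.007, "dz": 0, "twist": 0, "grip": 0}, {"dx": 0.0017, "dy": 0.007, "dz": 0, "twist": 0, "grip": 0}])

```text
clock: 9.35
position: [501.1, -120.9, 39.0]
ee_rot: [-0.364, -3.115, 0.007]
contact_force: [-0.5, -1.2, -1.9]
gripper_width: 6.5
```

```bash
cat >> look.py <<'E'
def tcp():
    s=st();print('TCP bed',bedframe(np.array([547.14,72.6]),np.radians(76.8),s['position'][:2]).round(1))
E
python3 -c "
from look import *
tcp()"
```

```text
t 9.35 pos [ 501.1 -120.9   39. ] yaw 76.68 w 6.5 F [-0.5 -1.2 -1.9] rot [-0.364 -3.115  0.007]
TCP bed [-189.9    0.6]
```

Emit:
drive_tool(targets=[{"dx": 0.0018, "dy": 0.008, "dz": 0, "twist": 0, "grip": 0}, {"dx": 0.0018, "dy": 0.008, "dz": 0, "twist": 0, "grip": 0}, {"dx": 0.0018, "dy": 0.008, "dz": 0, "twist": 0, "grip": 0}, {"dx": 0.0018, "dy": 0.008, "dz": 0, "twist": 0, "grip": 0}])

```text
clock: 9.85
position: [508.7, -86.5, 39.0]
ee_rot: [-0.363, -3.115, 0.007]
contact_force: [-0.4, -0.7, -2.2]
gripper_width: 6.2
```

```bash
python3 -c "
from look import *
tcp()"
```

```text
t 9.85 pos [508.7 -86.5  39. ] yaw 76.69 w 6.2 F [-0.4 -0.7 -2.2] rot [-0.363 -3.115  0.007]
TCP bed [-154.7    1. ]
```

Emit:
drive_tool(targets=[{"dx": 0.002, "dy": 0.008, "dz": 0, "twist": 0, "grip": 0}, {"dx": 0.002, "dy": 0.008, "dz": 0, "twist": 0, "grip": 0}, {"dx": 0.0019, "dy": 0.008, "dz": 0, "twist": 0, "grip": 0}, {"dx": 0.0019, "dy": 0.008, "dz": 0, "twist": 0, "grip": 0}, {"dx": 0.0015, "dy": 0.006, "dz": 0, "twist": 0, "grip": 0}])

```text
clock: 10.48
position: [518.7, -45.6, 39.0]
ee_rot: [-0.363, -3.115, 0.007]
contact_force: [0.1, -1.4, -1.7]
gripper_width: 6.6
```

```bash
python3 -c "
from look import *
tcp()
from rig import ctrl
p=ctrl.snapshot('side');crop(p,270,370,160,250,7,'pics/s11.png')
q=ctrl.snapshot('top');crop(q,265,365,180,255,8,'pics/t11.png')"
```

```text
t 10.47 pos [518.7 -45.6  39. ] yaw 76.72 w 6.6 F [ 0.1 -1.4 -1.7] rot [-0.363 -3.115  0.007]
TCP bed [-112.6    0.7]
```

View pics/t11.png

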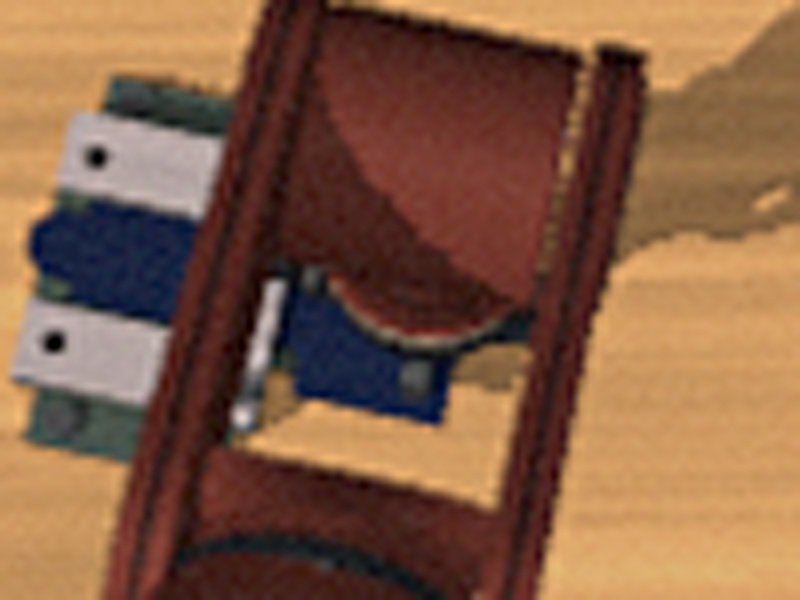

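View pics/s11.png

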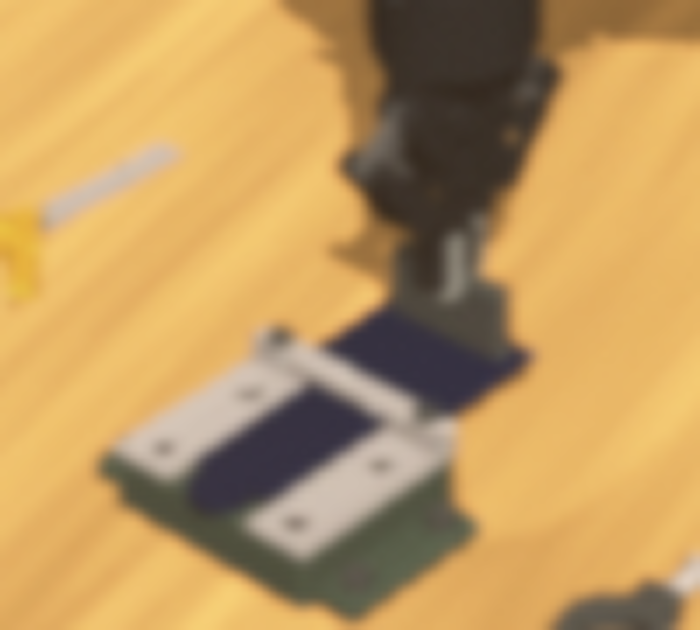

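Inserted well, roughly 11 mm remaining (shoulder at crop x≈295, bridge at ≈270 in the top view). Pushing on until the force rises.

Emit:
drive_tool(targets=[{"dx": 0.0012, "dy": 0.005, "dz": 0, "twist": 0, "grip": 0}, {"dx": 0.0005, "dy": 0.002, "dz": 0, "twist": 0, "grip": 0}, {"dx": 0.0005, "dy": 0.002, "dz": 0, "twist": 0, "grip": 0}, {"dx": 0.0005, "dy": 0.002, "dz": 0, "twist": 0, "grip": 0}])

```text
clock: 11.08
position: [521.5, -34.2, 39.0]
ee_rot: [-0.363, -3.114, 0.007]
contact_force: [0.6, -0.4, -3.4]
gripper_width: 6.4
```

Emit:
drive_tool(targets=[{"dx": 0.0005, "dy": 0.002, "dz": 0, "twist": 0, "grip": 0}])

```text
clock: 11.2
position: [521.7, -33.5, 39.0]
ee_rot: [-0.362, -3.114, 0.011]
contact_force: [-3.4, -12.1, -0.6]
gripper_width: 6.2
```

Emit:
drive_tool(targets=[{"dx": 0.0005, "dy": 0.002, "dz": 0, "twist": 0, "grip": 0}])

```text
clock: 11.32
position: [521.6, -33.6, 39.0]
ee_rot: [-0.361, -3.113, 0.017]
contact_force: [-4.1, -11.5, -0.6]
gripper_width: 6.2
```

Emit:
drive_tool(targets=[{"dx": 0, "dy": 0, "dz": -0.001, "twist": 0, "grip": 0}, {"dx": 0, "dy": 0.0005, "dz": -0.0005, "twist": 0, "grip": 0}])

```text
clock: 11.58
position: [521.6, -33.9, 38.7]
ee_rot: [-0.362, -3.113, 0.019]
contact_force: [-3.8, -4.1, 4.5]
gripper_width: 6.3
```

Emit:
drive_tool(targets=[{"dx": 0, "dy": 0, "dz": 0, "twist": 0, "grip": 20}, {"dx": 0, "dy": 0, "dz": 0.001, "twist": 0, "grip": 30}, {"dx": 0, "dy": 0, "dz": 0.002, "twist": 0, "grip": 30}])

```text
clock: 11.95
position: [522.5, -33.1, 42.1]
ee_rot: [-0.362, -3.115, 0.017]
contact_force: [-0.9, 0.2, -0.2]
gripper_width: 25.6
```

```bash
python3 -c "
from look import *
tcp()
from rig import ctrl
p=ctrl.snapshot('side');crop(p,270,370,160,250,7,'pics/s12.png')
q=ctrl.snapshot('top');crop(q,265,365,180,255,8,'pics/t12.png')"
```

```text
t 11.95 pos [522.5 -33.1  42.1] yaw 76.74 w 25.6 F [-0.9  0.2 -0.2] rot [-0.362 -3.115  0.017]
TCP bed [-99.5  -0.2]
```

View pics/t12.png

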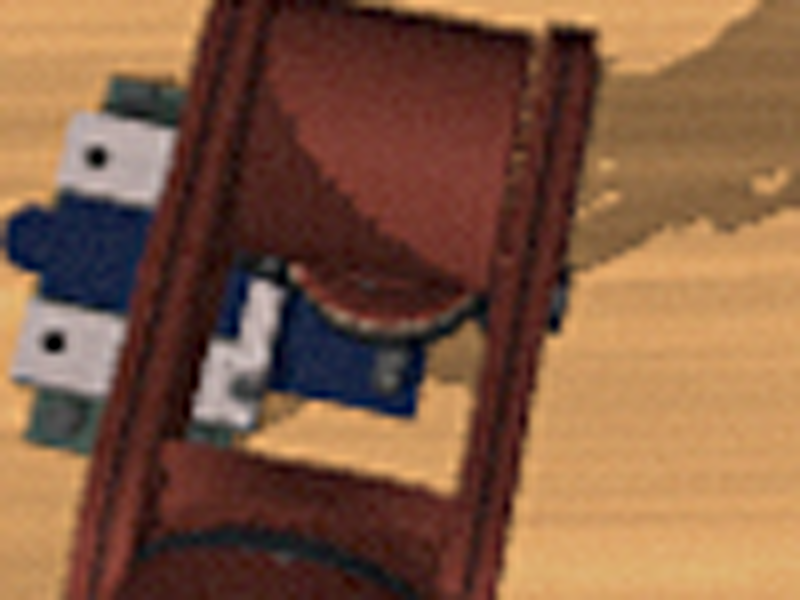

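View pics/s12.png

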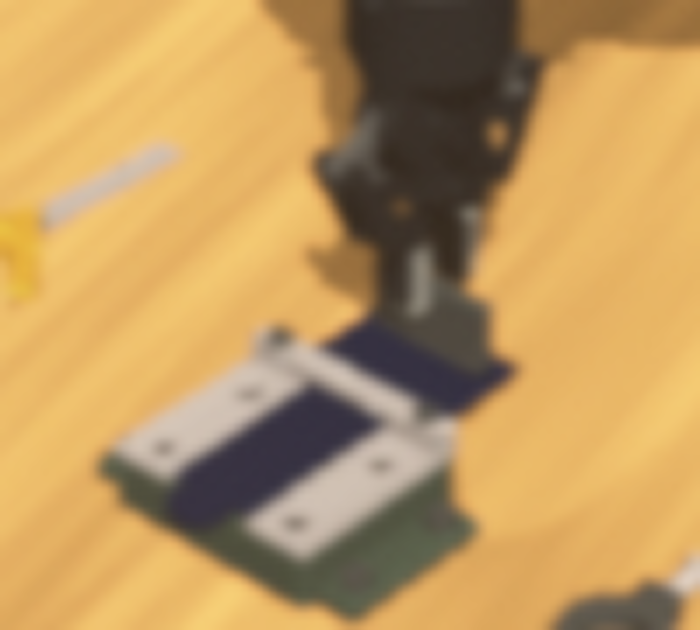

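Emit:
drive_tool(targets=[{"dx": 0, "dy": 0, "dz": 0.006, "twist": 0, "grip": 30}, {"dx": 0, "dy": 0, "dz": 0.01, "twist": 0, "grip": 30}, {"dx": 0, "dy": 0, "dz": 0.015, "twist": 0, "grip": 30}, {"dx": 0, "dy": 0, "dz": 0.03, "twist": 0, "grip": 30}, {"dx": 0, "dy": 0, "dz": 0.03, "twist": 0, "grip": 60}, {"dx": 0, "dy": 0, "dz": 0.03, "twist": 0, "grip": 100}])

```text
clock: 12.8
position: [521.2, -32.8, 168.7]
ee_rot: [-0.362, -3.113, 0.016]
contact_force: [0.4, 0.7, -0.3]
gripper_width: 60.8
```

Emit:
drive_tool(targets=[{"dx": 0.001, "dy": 0.03, "dz": 0, "twist": 0.08, "grip": 100}, {"dx": 0.001, "dy": 0.05, "dz": 0, "twist": 0.08, "grip": 100}, {"dx": 0.001, "dy": 0.05, "dz": 0, "twist": 0.08, "grip": 100}, {"dx": 0.001, "dy": 0.05, "dz": 0, "twist": 0.08, "grip": 100}, {"dx": 0.001, "dy": 0.05, "dz": -0.01, "twist": 0.08, "grip": 100}, {"dx": 0.001, "dy": 0.05, "dz": -0.015, "twist": 0.08, "grip": 100}, {"dx": 0.001, "dy": 0.04, "dz": -0.02, "twist": 0.08, "grip": 100}, {"dx": 0, "dy": 0.015, "dz": -0.01, "twist": 0.04, "grip": 100}])

```text
clock: 13.8
position: [534.2, 311.4, 130.3]
ee_rot: [-0.595, 3.064, -0.012]
contact_force: [0.3, -0.3, 0.1]
gripper_width: 85.5
```

```bash
python3 -c "
from look import *
tcp()
from rig import ctrl
q=ctrl.snapshot('top');crop(q,255,335,180,255,8,'pics/t13.png')
pickle.dump(q,open('v13.pkl','wb'))"
```

```text
t 13.8 pos [534.2 311.4 130.3] yaw 111.99 w 85.5 F [ 0.3 -0.3  0.1] rot [-0.595  3.064 -0.012]
TCP bed [238.6  67.1]
```

View pics/t13.png

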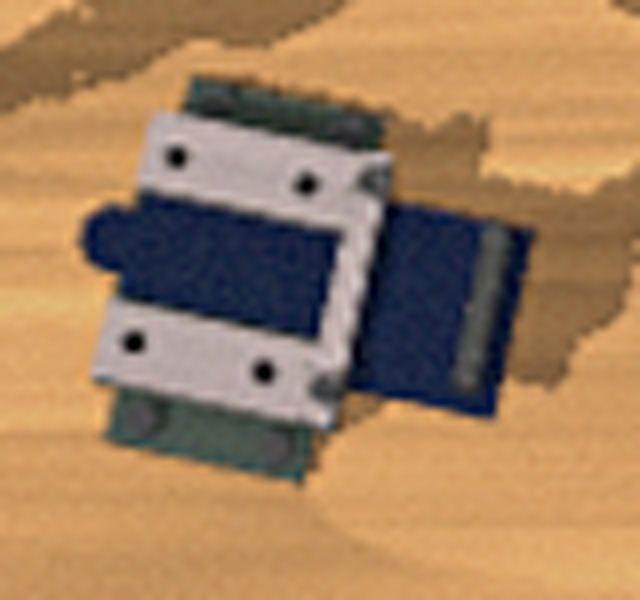

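```bash
python3 -c "
from look import *
q=pickle.load(open('v13.pkl','rb'));c=np.array([547.14,72.6]);a=np.radians(76.8)
print(bedframe(c,a,onz(q,*back(255,180,484,308),71)),bedframe(c,a,onz(q,*back(255,180,82,238),35)))
"
```

```text
[-100.37183035    0.44808479] [65.91909973  1.78017768]
```

Emit:
drive_tool(targets=[{"dx": -0.001, "dy": 0.015, "dz": -0.01, "twist": 0.013, "grip": 100}, {"dx": -0.002, "dy": 0.015, "dz": -0.015, "twist": 0.013, "grip": 100}, {"dx": -0.001, "dy": 0.008, "dz": -0.015, "twist": 0, "grip": 100}, {"dx": 0, "dy": 0, "dz": -0.005, "twist": 0, "grip": 100}, {"dx": 0, "dy": 0, "dz": 0, "twist": 0, "grip": 100}])

```text
clock: 14.48
position: [530.5, 349.5, 82.5]
ee_rot: [-0.632, 3.057, -0.012]
contact_force: [-0.3, -0.5, 0.7]
gripper_width: 85.3
```

```bash
python3 -c "
from look import *
tcp()"
```

```text
t 14.47 pos [530.5 349.5  82.5] yaw 113.37 w 85.3 F [-0.3 -0.5  0.7] rot [-0.632  3.057 -0.012]
TCP bed [274.8  79.4]
```

Emit:
drive_tool(targets=[{"dx": -0.0005, "dy": 0.002, "dz": -0.015, "twist": 0.002, "grip": 100}, {"dx": -0.0005, "dy": 0.001, "dz": -0.02, "twist": 0, "grip": 100}, {"dx": 0, "dy": 0.001, "dz": -0.015, "twist": 0, "grip": 100}, {"dx": 0, "dy": 0, "dz": -0.007, "twist": 0, "grip": 100}, {"dx": 0, "dy": 0, "dz": 0, "twist": 0, "grip": 100}])

```text
clock: 15.1
position: [529.3, 352.5, 21.0]
ee_rot: [-0.634, 3.057, -0.013]
contact_force: [0.6, -0.4, -0.4]
gripper_width: 85.3
```

Emit:
drive_tool(targets=[{"dx": 0, "dy": 0.0012, "dz": -0.006, "twist": 0, "grip": 100}, {"dx": 0, "dy": 0.0008, "dz": -0.004, "twist": 0, "grip": 60}, {"dx": 0, "dy": 0, "dz": -0.001, "twist": 0, "grip": 35}, {"dx": 0, "dy": 0, "dz": 0, "twist": 0, "grip": 35}], squeeze=40)

```text
clock: 15.6
position: [530.4, 355.3, 10.7]
ee_rot: [-0.633, 3.055, -0.012]
contact_force: [0.2, 0.2, -0.4]
gripper_width: 32.5
```

```bash
python3 -c "
from look import *
tcp()
from rig import ctrl
p=ctrl.snapshot('side');crop(p,220,310,240,320,8,'pics/s14.png')"
```

```text
t 15.6 pos [530.4 355.3  10.7] yaw 113.42 w 32.5 F [ 0.2  0.2 -0.4] rot [-0.633  3.055 -0.012]
TCP bed [280.4  80.9]
```

View pics/s14.png

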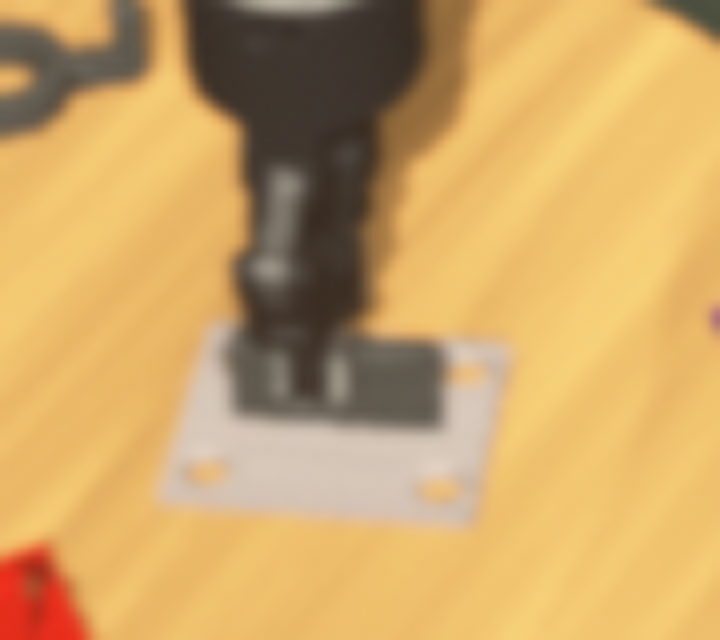

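Emit:
drive_tool(targets=[{"dx": -0.0025, "dy": -0.001, "dz": -0.001, "twist": 0, "grip": 35}, {"dx": 0, "dy": 0, "dz": -0.0005, "twist": 0, "grip": 10}, {"dx": 0, "dy": 0, "dz": 0, "twist": 0, "grip": 0}, {"dx": 0, "dy": 0, "dz": 0, "twist": 0, "grip": 0}, {"dx": 0, "dy": 0, "dz": 0, "twist": 0, "grip": 0}], squeeze=110)

```text
clock: 16.27
position: [528.2, 354.4, 10.1]
ee_rot: [-0.633, 3.054, -0.011]
contact_force: [-0.3, -0.7, 1.1]
gripper_width: 5.6
```

Emit:
drive_tool(targets=[{"dx": 0, "dy": 0, "dz": 0.008, "twist": 0, "grip": 0}, {"dx": 0, "dy": 0, "dz": 0.015, "twist": 0, "grip": 0}, {"dx": 0, "dy": 0, "dz": 0.02, "twist": 0, "grip": 0}, {"dx": 0, "dy": 0, "dz": 0.025, "twist": 0, "grip": 0}, {"dx": 0, "dy": 0, "dz": 0.015, "twist": 0, "grip": 0}, {"dx": 0, "dy": 0, "dz": 0, "twist": 0, "grip": 0}])

```text
clock: 17.02
position: [526.9, 353.7, 97.9]
ee_rot: [-0.633, 3.055, -0.012]
contact_force: [0.6, -0.7, -5.0]
gripper_width: 5.6
```

```bash
python3 -c "
from look import *
tcp()
from rig import ctrl
p=ctrl.snapshot('side');crop(p,220,310,220,300,8,'pics/s15.png')"
```

```text
t 17.02 pos [526.9 353.7  97.9] yaw 113.42 w 5.6 F [ 0.6 -0.7 -5. ] rot [-0.633  3.055 -0.012]
TCP bed [278.1  83.9]
```

View pics/s15.png

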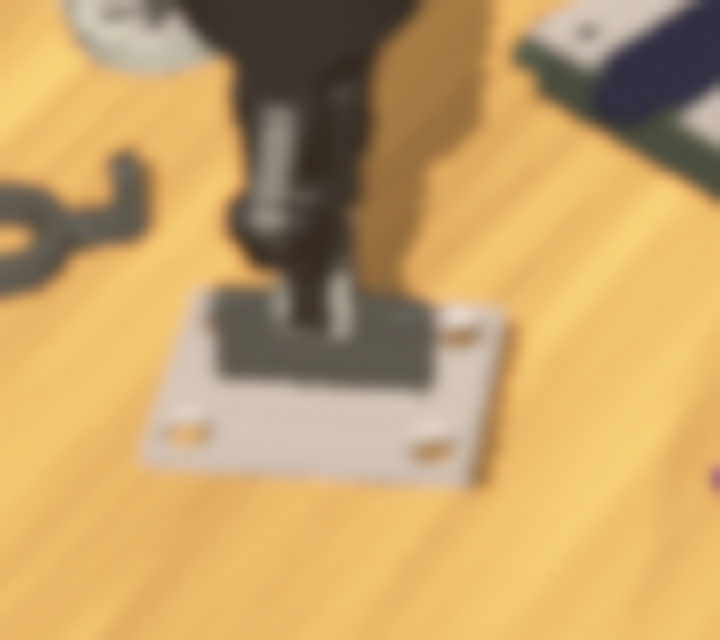

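Emit:
drive_tool(targets=[{"dx": 0.002, "dy": -0.02, "dz": 0, "twist": -0.06, "grip": 0}, {"dx": 0.003, "dy": -0.036, "dz": 0, "twist": -0.1, "grip": 0}, {"dx": 0.003, "dy": -0.036, "dz": 0, "twist": -0.1, "grip": 0}, {"dx": 0.003, "dy": -0.036, "dz": 0, "twist": -0.1, "grip": 0}, {"dx": 0.003, "dy": -0.036, "dz": 0, "twist": -0.1, "grip": 0}, {"dx": 0.003, "dy": -0.036, "dz": 0, "twist": -0.08, "grip": 0}, {"dx": 0.002, "dy": -0.03, "dz": 0, "twist": -0.04, "grip": 0}, {"dx": 0, "dy": -0.015, "dz": 0, "twist": -0.02, "grip": 0}])

```text
clock: 18.08
position: [538.0, 93.9, 87.6]
ee_rot: [0.351, 3.12, -0.029]
contact_force: [0.4, -0.3, -3.6]
gripper_width: 6.0
```

Emit:
drive_tool(targets=[{"dx": 0, "dy": 0, "dz": 0, "twist": 0, "grip": 0}])

```text
clock: 18.2
position: [537.4, 92.8, 87.0]
ee_rot: [0.354, 3.121, -0.029]
contact_force: [-1.0, 0.6, -4.7]
gripper_width: 6.0
```

```bash
python3 -c "
from look import *
tcp()"
```

```text
t 18.2 pos [537.4  92.8  87. ] yaw 77.04 w 6.0 F [-1.   0.6 -4.7] rot [ 0.354  3.121 -0.029]
TCP bed [26.5 14.1]
```

Emit:
drive_tool(targets=[{"dx": 0.003, "dy": -0.007, "dz": -0.003, "twist": -0.002, "grip": 0}, {"dx": 0.003, "dy": -0.007, "dz": -0.004, "twist": -0.002, "grip": 0}, {"dx": 0.003, "dy": -0.005, "dz": -0.004, "twist": 0, "grip": 0}, {"dx": 0, "dy": 0, "dz": 0, "twist": 0, "grip": 0}])

```text
clock: 18.7
position: [546.6, 75.0, 74.5]
ee_rot: [-0.356, -3.121, 0.028]
contact_force: [-0.4, -0.1, -4.4]
gripper_width: 5.9
```

```bash
python3 -c "
from look import *
tcp()
from rig import ctrl
p=ctrl.snapshot('side');crop(p,260,360,170,260,7,'pics/s16.png')
q=ctrl.snapshot('top');crop(q,250,350,175,250,8,'pics/t16.png')
pickle.dump((p,q),open('v16.pkl','wb'))"
```

```text
t 18.7 pos [546.6  75.   74.5] yaw 76.98 w 5.9 F [-0.4 -0.1 -4.4] rot [-0.356 -3.121  0.028]
TCP bed [11.2  1.1]
```

View pics/t16.png

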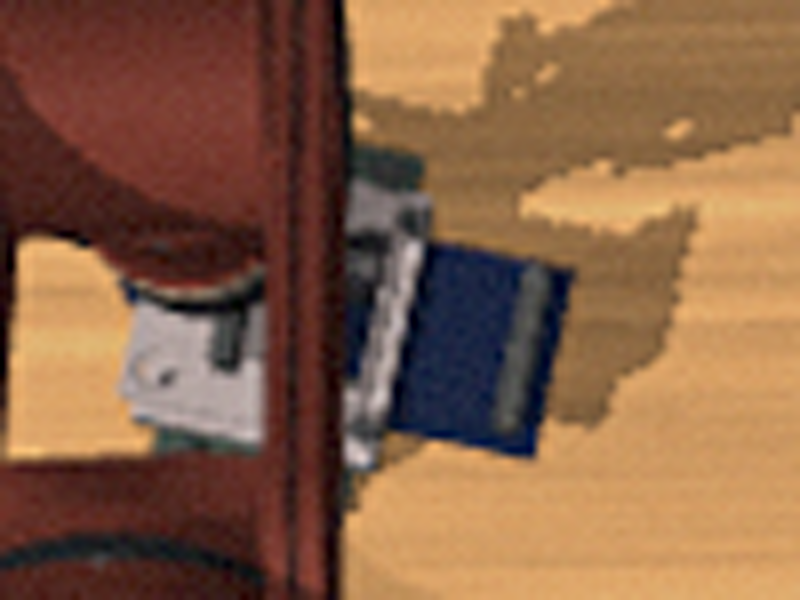

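View pics/s16.png

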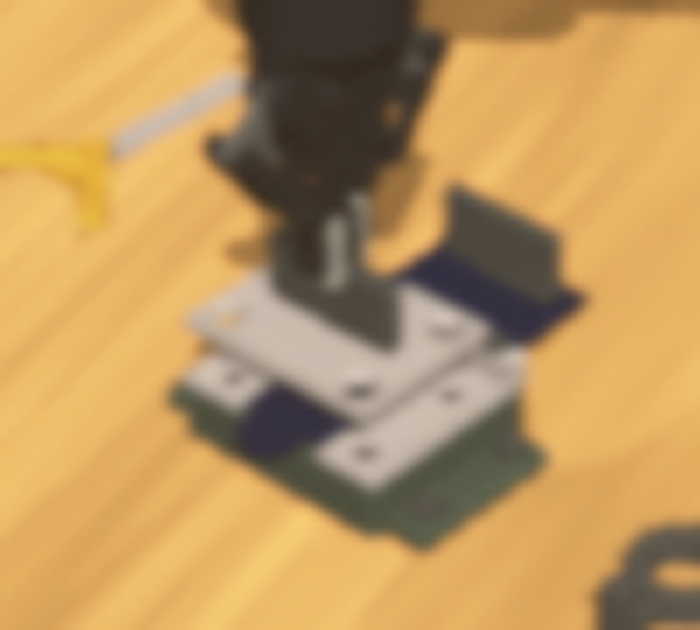

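```bash
python3 -c "
from look import *
p,q=pickle.load(open('v16.pkl','rb'));c=np.array([547.14,72.6]);a=np.radians(76.8)
S=lambda x,y:(260+(x+.5)/7-.5,170+(y+.5)/7-.5)
for nm,L,z in(('cov',((231,317),(360,388),(445,330)),67.5),('bed',((233,377),(366,453),(452,396)),34)):
    for k in L:print(nm,bedframe(c,a,onz(p,*S(*k),z)).round(1))
for z in(64.5,67.5,70.5):print('top hole',bedframe(c,a,onz(q,*back(250,175,152,368),z)).round(1))
crop(p,275,340,200,245,12,'pics/s16b.png')
crop(q,258,290,205,235,20,'pics/t16b.png')
"
```

```text
cov [ 36.9 -34.6]
cov [36.6 40.5]
cov [-17.8  40.1]
bed [ 36.  -35.5]
bed [36.2 43.4]
bed [-17.9  44.4]
top hole [42.  38.5]
top hole [41.6 38.8]
top hole [41.2 39.2]
```

View pics/s16b.png

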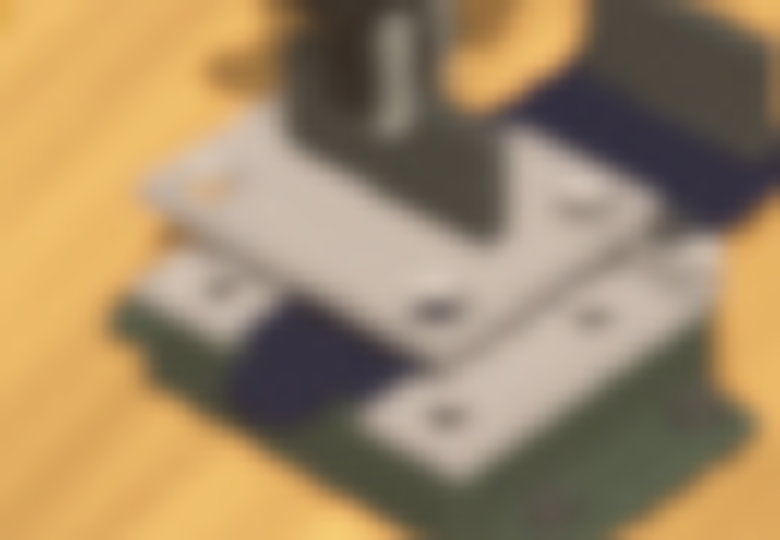

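View pics/t16b.png

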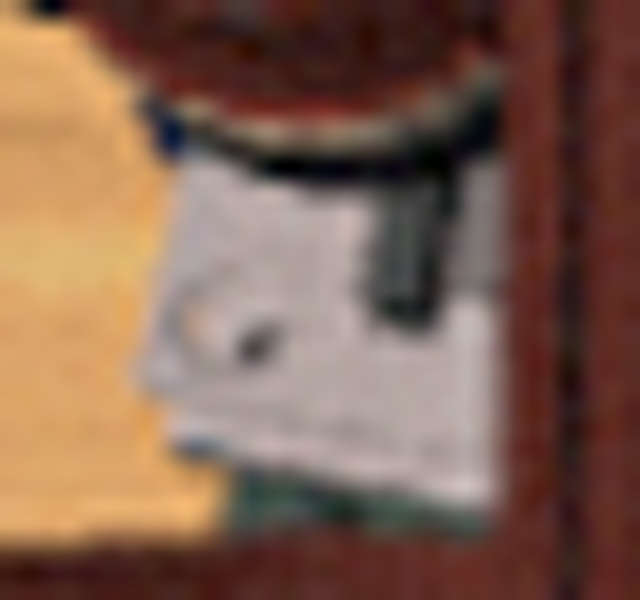

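Emit:
drive_tool(targets=[{"dx": -0.0005, "dy": -0.0015, "dz": -0.004, "twist": -0.003, "grip": 0}, {"dx": 0, "dy": -0.001, "dz": -0.005, "twist": 0, "grip": 0}, {"dx": 0, "dy": 0, "dz": -0.004, "twist": 0, "grip": 0}, {"dx": 0, "dy": 0, "dz": 0, "twist": 0, "grip": 0}])

```text
clock: 19.3
position: [545.9, 73.1, 61.1]
ee_rot: [-0.36, -3.121, 0.027]
contact_force: [-0.9, -0.5, -4.7]
gripper_width: 5.7
```

```bash
python3 -c "
from look import *
tcp()
from rig import ctrl
p=ctrl.snapshot('side');crop(p,275,340,200,250,12,'pics/s17.png')
q=ctrl.snapshot('top');crop(q,258,290,205,235,20,'pics/t17.png')
pickle.dump((p,q),open('v17.pkl','wb'))"
```

```text
t 19.3 pos [545.9  73.1  61.1] yaw 76.84 w 5.7 F [-0.9 -0.5 -4.7] rot [-0.36  -3.121  0.027]
TCP bed [9.2 1.3]
```

View pics/t17.png

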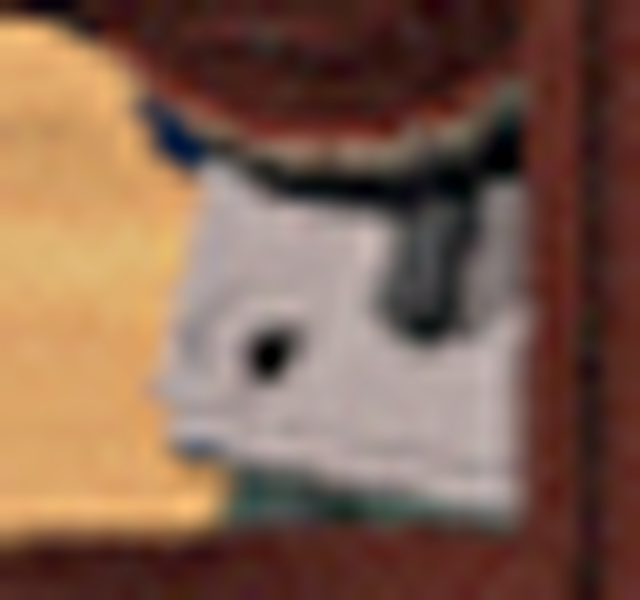

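View pics/s17.png

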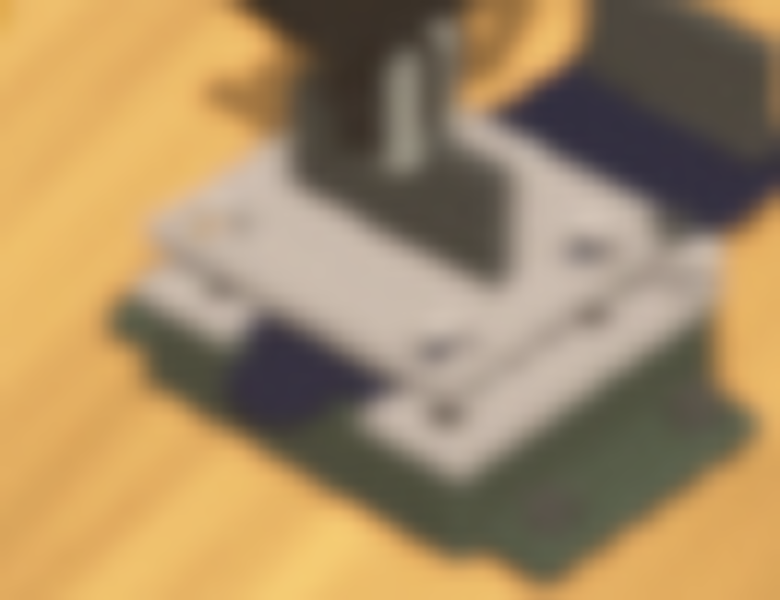

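```bash
python3 -c "
from look import *
p,q=pickle.load(open('v17.pkl','rb'));c=np.array([547.14,72.6]);a=np.radians(76.8)
im=cv2.resize(q['pixels'][212:232,262:284],None,fx=28,fy=28,interpolation=cv2.INTER_CUBIC).astype(float)
g=im.mean(2);g=np.clip((g-120)/(185-120),0,1)*255
d=np.array([np.cos(a),np.sin(a)]);n=np.array([-d[1],d[0]])
o=np.dstack([g]*3).astype(np.uint8).copy()
# ideal hole circle positions
for z,col in((51,(0,0,255)),(57,(0,200,0))):
  for e in np.linspace(0,6.28,40):
    X=c+27*d+39*n+7.5*np.array([np.cos(e),np.sin(e)]);u,v=proj(q,[*X,z]);cv2.circle(o,(int((u-262+.5)*28),int((v-212+.5)*28)),2,col,-1)
cv2.imwrite('pics/t17c.png',o)
f=lambda X,z:print(np.round(proj(q,[*X,z]),2))
"
```

```text
(no output)
```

View pics/t17c.png

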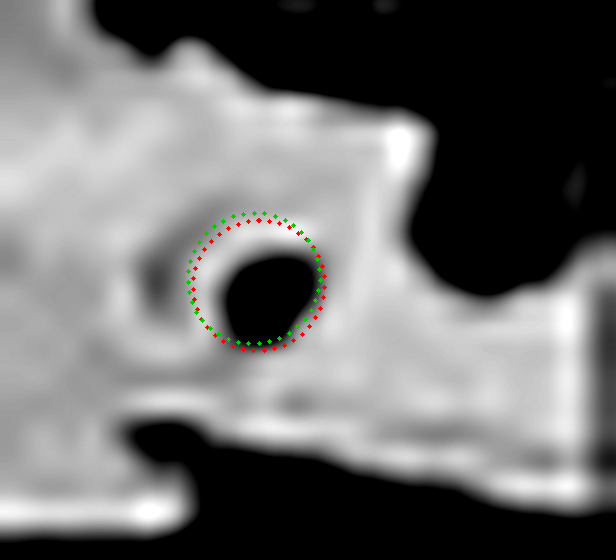

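```bash
python3 -c "
from look import *
p,q=pickle.load(open('v17.pkl','rb'));c=np.array([547.14,72.6]);a=np.radians(76.8)
d=np.array([np.cos(a),np.sin(a)]);n=np.array([-d[1],d[0]])
S=lambda x,y:(275+(x+.5)/12-.5,200+(y+.5)/12-.5)
for z in(54,57,60):print(z,[bedframe(c,a,onz(p,*S(*k),z)).round(1).tolist() for k in((228,222),(437,347),(587,247))])
print('bed side',[bedframe(c,a,onz(p,*S(*k),34)).round(1).tolist() for k in((220,288),(445,411),(594,315))])
# top: far edge of plate; sample rows
P=q['pixels'].astype(float)
sat=P[...,0]-P[...,2]
pts=[]
for r in range(214,224):
    row=sat[r,258:275]; 
    i=np.where((row[:-1]>50)&(row[1:]<=50))[0]
    if len(i): j=i[-1]; u=258+j+(row[j]-50)/(row[j]-row[j+1]); pts.append((u,r)); 
for u,r in pts: print(r,round(u,2),bedframe(c,a,onz(q,u,r,54)).round(1))
"
```

```text
54 [[33.7, -34.1], [36.2, 39.8], [-19.2, 40.2]]
57 [[36.6, -31.2], [39.0, 42.4], [-16.2, 42.8]]
60 [[39.4, -28.4], [41.8, 45.1], [-13.2, 45.5]]
bed side [[36.3, -35.1], [35.0, 41.3], [-19.0, 43.0]]
214 267.74 [50.7 17.2]
215 267.65 [50.2 20.4]
216 267.38 [50.3 23.7]
217 267.09 [50.5 27.1]
218 266.91 [50.3 30.3]
219 266.52 [50.8 33.7]
220 266.44 [50.3 36.9]
221 266.12 [50.6 40.3]
222 265.89 [50.5 43.5]
223 265.73 [50.3 46.8]
```

```bash
python3 -c "
from look import *
p,q=pickle.load(open('v17.pkl','rb'));c=np.array([547.14,72.6]);a=np.radians(76.8)
for x,y,z in((428,335,91),(428,335,57),(392,300,91),(470,300,91)):print(x,y,z,bedframe(c,a,onz(q,258+(x+.5)/20-.5,205+(y+.5)/20-.5,z)).round(1))
# lower plate edge vertical profile in the top view
P=q['pixels'].astype(int)
for u in(270,274,278,281): print(u,[(r,P[r,u].mean().round()) for r in range(220,234)])
crop(q,255,300,200,240,16,'pics/t17d.png')
"
```

```text
428 335 91 [ 6.7 37. ]
428 335 57 [10.2 32.8]
392 300 91 [13.4 32.8]
470 300 91 [ 1.5 30.2]
270 [(220, np.float64(176.0)), (221, np.float64(144.0)), (222, np.float64(87.0)), (223, np.float64(98.0)), (224, np.float64(143.0)), (225, np.float64(159.0)), (226, np.float64(162.0)), (227, np.float64(162.0)), (228, np.float64(89.0)), (229, np.float64(64.0)), (230, np.float64(75.0)), (231, np.float64(57.0)), (232, np.float64(40.0)), (233, np.float64(47.0))]
274 [(220, np.float64(170.0)), (221, np.float64(172.0)), (222, np.float64(175.0)), (223, np.float64(175.0)), (224, np.float64(172.0)), (225, np.float64(174.0)), (226, np.float64(164.0)), (227, np.float64(173.0)), (228, np.float64(151.0)), (229, np.float64(80.0)), (230, np.float64(44.0)), (231, np.float64(53.0)), (232, np.float64(50.0)), (233, np.float64(47.0))]
278 [(220, np.float64(56.0)), (221, np.float64(52.0)), (222, np.float64(140.0)), (223, np.float64(167.0)), (224, np.float64(172.0)), (225, np.float64(168.0)), (226, np.float64(171.0)), (227, np.float64(155.0)), (228, np.float64(173.0)), (229, np.float64(130.0)), (230, np.float64(86.0)), (231, np.float64(58.0)), (232, np.float64(56.0)), (233, np.float64(56.0))]
281 [(220, np.float64(99.0)), (221, np.float64(98.0)), (222, np.float64(162.0)), (223, np.float64(177.0)), (224, np.float64(170.0)), (225, np.float64(172.0)), (226, np.float64(173.0)), (227, np.float64(173.0)), (228, np.float64(152.0)), (229, np.float64(176.0)), (230, np.float64(112.0)), (231, np.float64(60.0)), (232, np.float64(58.0)), (233, np.float64(57.0))]
```

View pics/t17d.png

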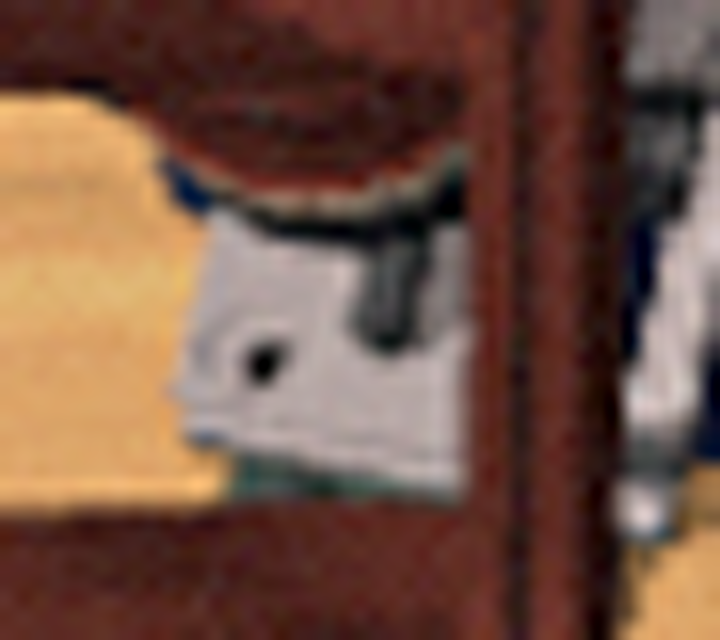

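```bash
python3 -c "
from look import *
p,q=pickle.load(open('v17.pkl','rb'));c=np.array([547.14,72.6]);a=np.radians(76.8)
for u,v in((274,226),(278,227),(281,228)):print([bedframe(c,a,onz(q,u,v,z)).round(1).tolist() for z in(51,54,57)])
print([bedframe(c,a,onz(q,u,v,34)).round(1).tolist() for u,v in((274,228.7),(278,229.4),(281,230.2))])
"
```

```text
[[22.7, 50.2], [22.4, 50.6], [22.1, 50.9]]
[[9.5, 50.7], [9.2, 51.0], [8.9, 51.3]]
[[-0.5, 51.8], [-0.8, 52.1], [-1.1, 52.4]]
[[22.6, 56.9], [9.5, 56.4], [-0.5, 56.8]]
```

Emit:
drive_tool(targets=[{"dx": -0.0005, "dy": -0.0005, "dz": -0.003, "twist": 0, "grip": 0}, {"dx": -0.0003, "dy": 0, "dz": -0.002, "twist": 0, "grip": 0}, {"dx": 0, "dy": 0, "dz": 0, "twist": 0, "grip": 0}, {"dx": 0, "dy": 0, "dz": 0, "twist": 0, "grip": 0}])

```text
clock: 19.9
position: [545.8, 72.6, 56.6]
ee_rot: [0.36, 3.119, -0.027]
contact_force: [-0.0, -0.1, -4.7]
gripper_width: 5.8
```

```bash
python3 -c "
from look import *
tcp()
from rig import ctrl
p=ctrl.snapshot('side');crop(p,275,340,200,250,12,'pics/s18.png')
q=ctrl.snapshot('top');crop(q,255,335,190,245,10,'pics/t18.png')
pickle.dump((p,q),open('v18.pkl','wb'));c=np.array([547.14,72.6]);a=np.radians(76.8)
P=q['pixels'].astype(float)
sat=P[...,0]-P[...,2]
E=[]
for r in range(215,224):
    row=sat[r,258:275]; 
    i=np.where((row[:-1]>50)&(row[1:]<=50))[0]
    j=i[-1]; u=258+j+(row[j]-50)/(row[j]-row[j+1]); E.append(bedframe(c,a,onz(q,u,r,50)))
print(np.mean(E,0),np.polyfit(np.array(E)[:,1],np.array(E)[:,0],1))
"
```

```text
t 19.9 pos [545.8  72.6  56.6] yaw 76.84 w 5.8 F [-0.  -0.1 -4.7] rot [ 0.36   3.119 -0.027]
TCP bed [8.7 1.4]
[49.87682538 32.92860518] [2.32053231e-02 4.91127065e+01]
```

View pics/s18.png

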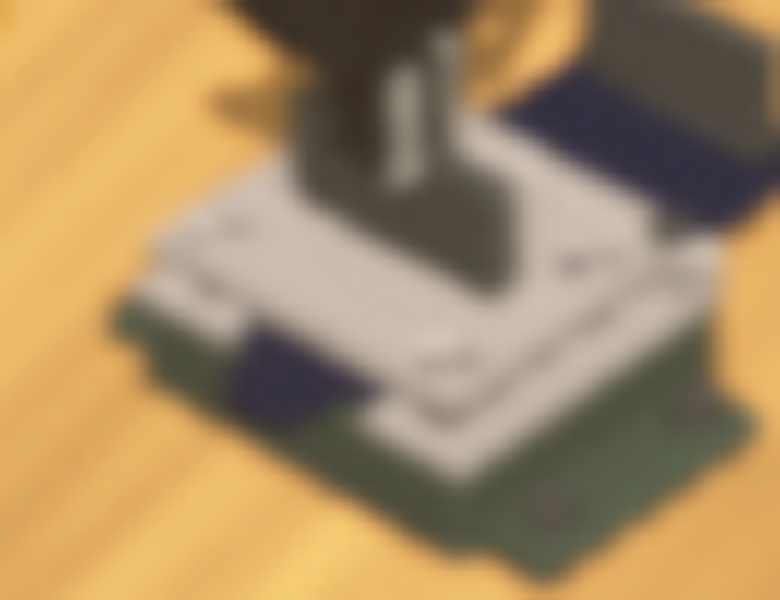

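View pics/t18.png

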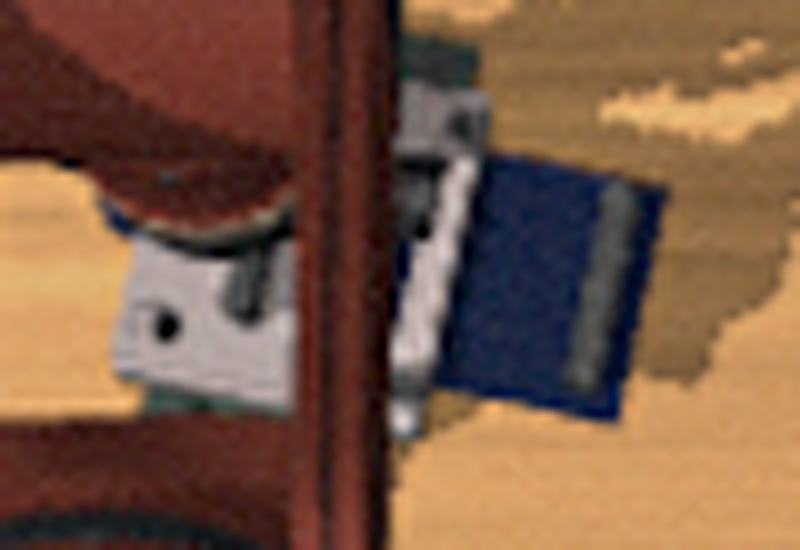

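```bash
python3 -c "
from look import *
p,q=pickle.load(open('v18.pkl','rb'));c=np.array([547.14,72.6]);a=np.radians(76.8)
d=np.array([np.cos(a),np.sin(a)]);n=np.array([-d[1],d[0]])
def pr(x,y,z): 
    X=c+(x-9)*d+y*n;u,v=proj(p,[*X,z]);return ((u-275+.5)*12-.5,(v-200+.5)*12-.5)
print('rail',np.round(pr(50,56,34)),np.round(pr(50,-56,34)),'plate z45',np.round(pr(49,52,45)),np.round(pr(49,52,51)),'L',np.round(pr(49,-52,51)),'z48',np.round(pr(49,52,54)))
im=cv2.imread('pics/s18.png')
g=cv2.createCLAHE(4,(4,4)).apply(cv2.cvtColor(im,cv2.COLOR_BGR2GRAY));o=cv2.cvtColor(g,cv2.COLOR_GRAY2BGR)
b=np.array([7,-15])  # placeholder bias
R=np.array(pr(50,56,34))
for x,y,z,col in((50,56,34,(0,0,255)),(50,-56,34,(0,0,255)),(49,52,51,(0,255,0)),(49,-52,51,(0,255,0)),(-31,52,51,(0,255,0)),(36,39,51,(255,0,0)),(-18,39,51,(255,0,0)),(36,-39,51,(255,0,0))):
    cv2.circle(o,tuple(int(k) for k in np.round(pr(x,y,z))),4,col,-1)
cv2.imwrite('pics/s18c.png',o)
"
```

```text
rail [448. 465.] [124. 279.] plate z45 [438. 421.] [438. 401.] L [135. 230.] z48 [438. 392.]
```

View pics/s18c.png

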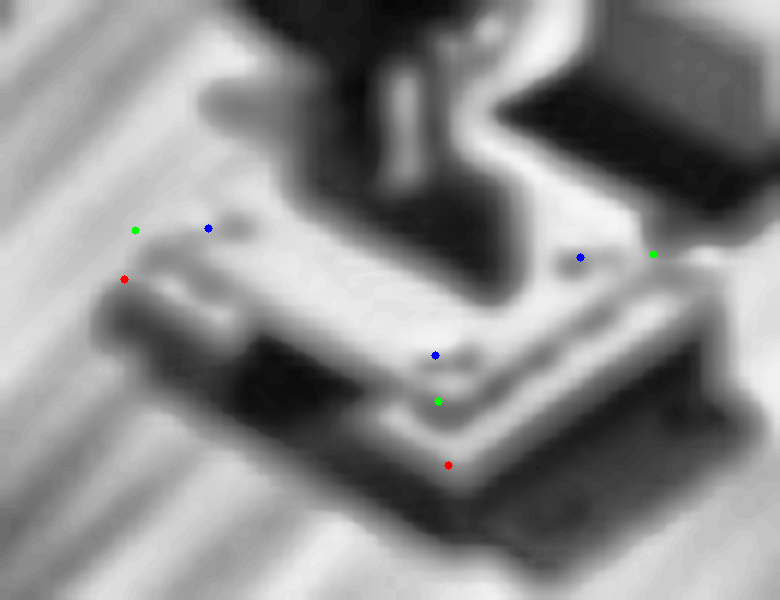

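Emit:
drive_tool(targets=[{"dx": 0, "dy": 0, "dz": 0, "twist": 0, "grip": 0}, {"dx": 0, "dy": 0, "dz": 0, "twist": 0, "grip": 0}])

```text
clock: 20.25
position: [545.9, 72.6, 56.8]
ee_rot: [0.36, 3.119, -0.027]
contact_force: [0.4, -0.5, -4.2]
gripper_width: 6.1
```

```bash
python3 -c "
from look import *
tcp()
from rig import ctrl
print(np.abs(ctrl.observe()['qvel']).max())
print(ctrl.job_done())"
```

```text
t 20.25 pos [545.9  72.6  56.8] yaw 76.85 w 6.1 F [ 0.4 -0.5 -4.2] rot [ 0.36   3.119 -0.027]
TCP bed [8.7 1.2]
0.002251060831439975
the job is handed in; nothing more can be done
None
```

The gauge is home in the bed and let go. The cover plate is held still over the tapped holes, about 11–13 mm above the rails. I handed the job in at about 20 s; no verdict is reported.

- **Gauge:** I slid it in nose first until the shoulders stopped against the bridge at about 12 N, then released it. From above afterwards, the lug measured about x −100, y 0.4 mm in the bed's frame (home is −99, 0). The nose reading put it nearer −101. Both are inside the −103 limit.
- **Cover plate, alignment:** At the last check its edges and holes lay within about 1–1.5 mm of where they should be, and it was turned to match the bed to within about 0.1°.
- **Cover plate, hold:** The tool is tilted about 0.02 rad and the arm is still. The wrist reads about −4 to −5 N vertically, roughly the plate's weight, so there is no sign of it touching the bed.
- **Disagreements:**
  - In the side view, bed features sat about 1 px off the top view, and one cover corner differed by a further half pixel or so.
  - One look at a cover hole from above hinted at a 2–4 mm offset. The plate edges and the tool reading did not bear that out, so I shifted it only about 1 mm.
- **Other parts:** I kept clear of the centre finder, lathe dogs and dish, and felt no contact with them. I did not measure their positions again at the end.

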